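# Shut the reference clip in its sloping sample case

### The job

Lay the black moulded clip in the open sloping sample case. Then hook the back lip of the grey sheet-metal cover over the steel rail at the top of the case with its front still raised, swing it down, and press the front corners down until both snap under their catches and the cover sits fully home. Leave the bottle, ear defenders and calliper where they are.

Things in the scene. Friction and masses are not known exactly. Their poses are not given: they have to be found in the camera images.
- case: Grey open-topped sample case fixed on a dark stand, sloping 24 degrees, its opening facing up and towards the robot. Origin: centre of the opening, in the rim's plane. +x up the slope (away from the robot), +y to the left along the case, +z out of the opening, square to the slope. Outside 94 (x) by 130 (y) mm, opening 84 by 120 mm, inner floor at z = -36 mm
- nose_left (a point): Round nose of the left one of two sprung steel catches in front of the case's lower wall: radius 5 mm, 26 mm wide, centre at case x = -57, y = 44, z = -11.8 mm. It yields down the slope (up to 7 mm) and springs back over the cover's rolled front edge; pressing the cover past it takes about 10 to 15 N at that corner
- nose_right (a point): Round nose of the right catch, the same, at case x = -57, y = -44, z = -11.8 mm
- case_rail (a point): Middle of the round steel rail (diameter 10 mm, 158 mm long along the case's y) behind the upper wall of the case, at case x = 60, y = 0, z = -6 mm. Free space behind it and above it
- cover: Loose grey sheet-metal cover, 127 (x) by 140 (y) mm, 0.3 kg, black bar handle on top; starts level on the table on its two flanges. Origin at the height of the flanges' lower edges. +x towards its hooking lip, +z out of its top. Plate from z = 22 to 26 mm. Fully home, its axes are parallel to the case's, its origin at case x = -1 to 2, y = 0, z = -22 mm: plate resting on the rim
- cover_handle (a point): Centre of the cover's handle bar, at cover x = 6, y = 0, z = 53 mm. The bar runs along the cover's y: 84 mm long, 12 mm thick (x), 18 mm high, with 18 mm free below it between two posts at y = +34 and -34 mm
- cover_hook (a point): Point inside the cover's hooking lip where the rail's axis lies when the cover hangs on the rail; the cover swings about it. At cover x = 61, y = 0, z = 16 mm: 6 mm under the plate, 5 mm in front of the lip. The lip is a plain flange at x = 66 to 70 mm, down to z = 0
- cover_front_left (a point): Top face of the plate near the front left corner, the place to press: cover x = -44, y = 40, z = 26 mm. 4 mm above the case's rim when home; about 17 mm when the cover is laid down unpressed, its front resting on the catches. The front flange (inner face x = -49 mm) has a rolled lower edge of radius 4 mm, centre at x = -53, z = 4 mm
- cover_front_right (a point): Top face of the plate near the front right corner, the place to press: cover x = -44, y = -40, z = 26 mm
- clip_center (a point): Centre of the loose black moulded plastic clip, the only one on the table: 47 (x) by 74 (y) mm, 31 mm high, 15.5 mm above its underside; starts flat on the table. Axes: y along its length, z up
- water_bottle: Bystander: clear water bottle, 65 mm across, 204 mm high, at the left of the table. Origin at its underside
- ear_muffs: Bystander: black ear defenders, 151 by 151 by 80 mm, far left. Origin at the underside
- slide_calliper: Bystander: slide calliper, 225 mm long, lying flat in front of the case, near the table's edge. Origin at the underside
Mind the look-alikes: they are no part of the job. What is shaped like the part that bears clip_center but green is not meant.

How it is judged:
By the outcome, as a careful person would: the job done as asked, in the order asked, and still so for the second after the job is handed in, with the robot touching nothing.
It also fails if it takes over 72 s, if anything falls off the work surface, if the arm or the gripper's body presses on something with over 40 N, if the wrist force passes 120 N, or if a joint passes its speed limit or range.

### The arm

A 6-joint arm with a two-finger parallel gripper is mounted at the origin on a cart in front of the work surface, level with it; the furniture and walls round the work are solid. World frame = base frame: x ahead of the robot, y to its left, z up, the work surface at z = 0. Lengths are in m, angles in rad, forces in N, time in s.
With the tool pointing down it reaches from about 0.4 to 0.825 m from the base axis. Payload 7 kg.
Tool frame: the origin (TCP) lies at the very end of the fingers, on their centre line; the grasp point (between the pads) lies 19 mm behind it; z points along the fingers, y is the direction in which the jaws open and shut (so a half turn about z gives the same grasp; the last joint's range is limited). The gripper opens to 88 mm and grips with 3 to 60 N. Pads are 19 mm wide; open, the fingers measure 130 mm over their backs; the gripper's body (78 mm by 193 mm) begins 47 mm behind the grasp point.
Start: joints at [-0.824, 0.359, 0.012, 0, -1.224, -0.288], TCP at [0.299, -0.605, 0.227] pointing down, gripper open.
Joint ranges: [-3.07, 3.07], [-1.43, 2.12], [-1.02, 1.25], [-3.03, 1.67], [-3.05, -0], [-3.03, 3.03]. Speed limits (rad/s): [2.39, 2.39, 3.01, 3.14, 3.14, 3.14].

### API

Orientations are given as [roll, pitch, yaw] about the fixed x, y, z axes, in that order (R = Rz(yaw) Ry(pitch) Rx(roll)).
In Python, from station import arm gives the robot as it stands.
- The arm moves only by the shell command python3 -m inch 'ROWS' [FORCE]. ROWS is text: rows parted by semicolons, each of 7 numbers parted by spaces: the closure, from 0 (fully open) to 1 (shut), then the shift along the tool's x, y, z each as a share of 300 mm, from -1 to 1, then the turn, a rotation vector about the tool's x, y, z each as a share of 60 degrees, from -1 to 1. In form: grip tx ty tz rx ry rz; .... A call has 1 to 12 rows; each row is the pose to reach, as a shift and turn from the pose commanded when the call began, along the tool's axes at that moment; what a row does not reach only later rows make up. A row lasts 1/10 s, in which the tool goes at most 50 mm and 8.59 degrees, less where a joint would pass 70% of its speed; a pose out of reach is approached as far as the arm can. A call with a number of a shift or a turn outside -1 to 1 is refused whole. A call with a gripper value outside its range is refused whole. The fingers move at their own pace and stop on an object; FORCE is the grip in N (left out, the last holds). Time passes only in rows, so rows that repeat a pose let the fingers close. It gives the time, the measured TCP pose, the force and the opening at its end, in the units of the state.
- arm.get_state(): the state, without advancing time (a new reading comes with each control period).
- arm.grab_frame(name): name is "side" or "top"; returns a dict with "img" (400x640x3 uint8, red, green, blue), "range_z" (400x640 float32, m along the optical axis (not along the pixel's ray), 0 where there is no reading), "fx", "fy", "cx", "cy" (pixels), "extrinsics" (4x4, takes a point from world to camera coordinates). Camera axes: x right, y up, looking along -z (the intrinsics and any distortion apply to the point x, -y, -z); pixel columns grow to the right and rows downward; lengths in m; the calibration is good to about 2 mm. A picture is of the moment at which its call begins.
- arm.job_done(): hands the job in, once; it reports no verdict.
The state is a dict: "t": time; "q": joint angles; "qd": joint speeds; "joint_efforts": joint torques, N m; "eef_pos": TCP position; "ee_rot": TCP orientation; "force": force on the tool from outside, world axes, zero at the start; "moment": the same for the moment, N m; "width": finger opening in m.
Only numpy, scipy, OpenCV 4.12 (cv2) and the standard library are available. Lean on these libraries where they do the work, as an engineer would, in place of code of your own. Each camera call takes 0.05 s, during which the arm holds its last target.

## Working session

There is one attempt and no reset: what is moved stays moved. The work goes in short steps, Python scripts to look and compute and a shell command to move; the robot and the scene stay as the last step left them, time stands still between calls to the robot, and variables do not carry over. Pictures are saved under pics/ and viewed, and the job is handed in when it is done.

```bash
ls -la; mkdir -p pics; python3 - <<'E'
from station import arm
import cv2,numpy as np
s=arm.get_state()
print({k:np.round(v,4).tolist() for k,v in s.items()})
for n in("side","top"):
    f=arm.grab_frame(n)
    cv2.imwrite(f"pics/{n}0.png",f["img"][:,:,::-1])
    np.savez(f"pics/{n}0.npz",**f)
    print(n,f["fx"],f["fy"],f["cx"],f["cy"],[k for k in f]);print(np.round(f["extrinsics"],4))
E
```

```text
total 12
drwxr-xr-x  3 agent agent 4096 Dec  5 22:30 .
drwxr-xr-x 23 root  root  4096 Dec  5 22:30 ..
drwxr-xr-x  2 agent agent 4096 Dec  5 22:30 pics
{'t': 0.0, 'q': [-0.8239, 0.3594, 0.0111, -0.0003, -1.2241, -0.2881], 'qd': [0.0011, 0.0021, -0.0012, 0.0005, -0.0003, 0.0001], 'joint_efforts': [-0.0016, -58.2712, 29.3049, 6.997, 0.0068, -0.0002], 'eef_pos': [0.2987, -0.6048, 0.2256], 'ee_rot': [3.1399, -0.0001, -2.683], 'force': [-0.3947, -0.2105, -0.2192], 'moment': [0.0143, -0.0229, -0.0295], 'width': 0.0875}
side 388.2914721773017 388.2914721773017 318.5473827684857 200.07460662240848 ['img', 'range_z', 'fx', 'fy', 'cx', 'cy', 'extrinsics']
[[-0.9183 -0.3954  0.0191  0.5165]
 [ 0.2304 -0.4948  0.8379 -0.1246]
 [-0.3219  0.7738  0.5455 -1.2921]
 [ 0.      0.      0.      1.    ]]
top 505.8706880120295 505.8706880120295 310.6437812487621 194.40173880533786 ['img', 'range_z', 'fx', 'fy', 'cx', 'cy', 'extrinsics']
[[ 0.0262 -0.998  -0.0567  0.1451]
 [ 0.9925  0.0192  0.1205 -0.5132]
 [-0.1192 -0.0594  0.9911 -1.7902]
 [ 0.      0.      0.      1.    ]]
```

View pics/side0.png

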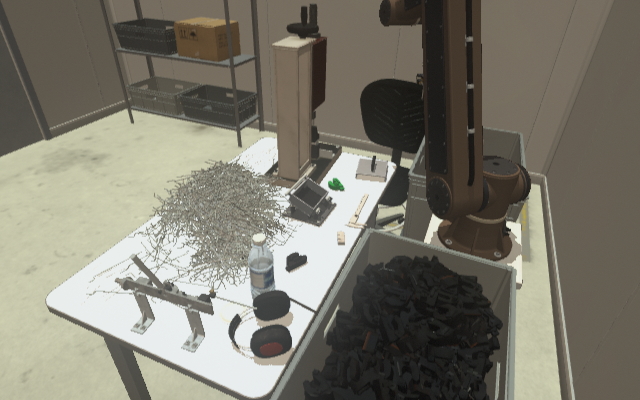

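View pics/top0.png

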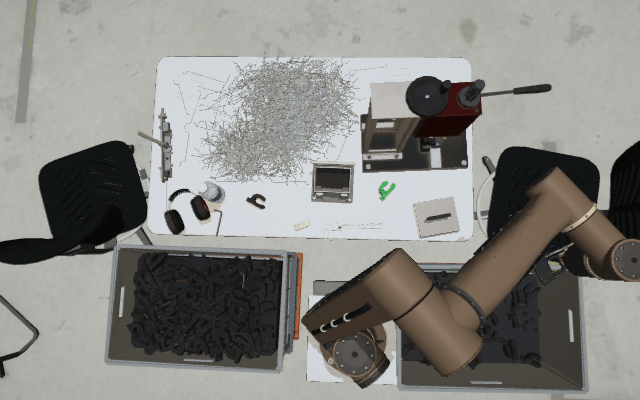

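The top view shows the case at (332,182), a black clip at (257,201), a green look-alike at (387,190) and the cover at (437,217). The bottle is at (212,190), the ear defenders at (187,210), and the calliper at about (355,227). I'll confirm these in enlarged crops.

```bash
python3 - <<'E'
import cv2,numpy as np
i=cv2.imread('pics/top0.png')
cv2.imwrite('pics/t_crop1.png',cv2.resize(i[150:250,230:390],None,fx=5,fy=5,interpolation=cv2.INTER_CUBIC))
cv2.imwrite('pics/t_crop2.png',cv2.resize(i[150:250,360:480],None,fx=5,fy=5,interpolation=cv2.INTER_CUBIC))
i=cv2.imread('pics/side0.png')
cv2.imwrite('pics/s_crop1.png',cv2.resize(i[140:280,240:400],None,fx=4,fy=4,interpolation=cv2.INTER_CUBIC))
E
```

```text
(no output)
```

View pics/t_crop1.png

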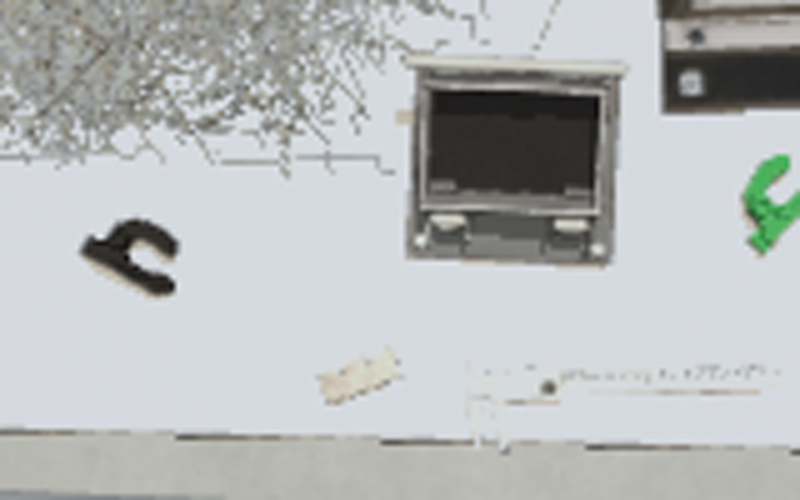

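View pics/t_crop2.png

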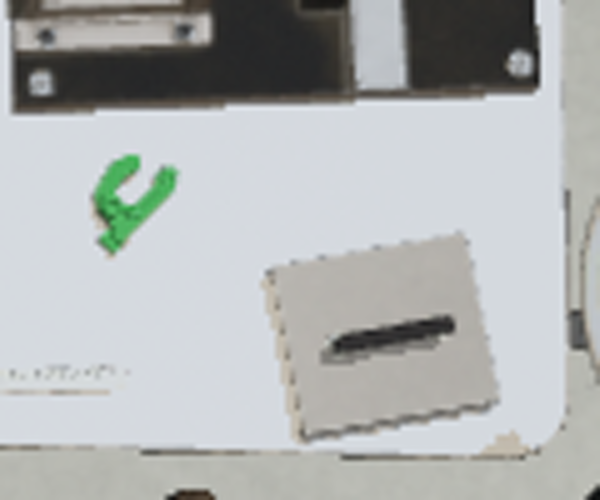

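View pics/s_crop1.png

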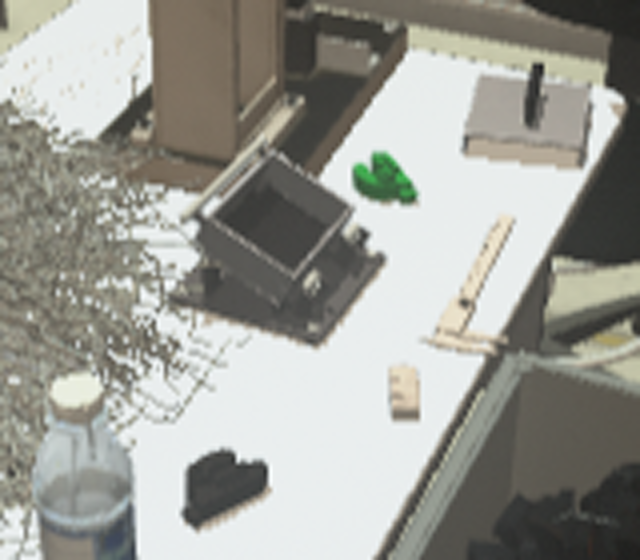

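```bash
cat > h.py <<'E'
import cv2,numpy as np
from scipy.spatial.transform import Rotation as Rn
def cam(f):
    E=np.array(f["extrinsics"],float); return float(f["fx"]),float(f["fy"]),float(f["cx"]),float(f["cy"]),E
def cloud(f):
    fx,fy,cx,cy,E=cam(f); z=np.array(f["range_z"],float)
    v,u=np.mgrid[0:z.shape[0],0:z.shape[1]]
    P=np.stack([(u-cx)/fx*z,-(v-cy)/fy*z,-z],-1)
    W=(P-E[:3,3])@E[:3,:3]
    W[z<=0]=np.nan
    return W
def ray(f,u,v):
    fx,fy,cx,cy,E=cam(f); d=np.stack([(np.asarray(u)-cx)/fx,-(np.asarray(v)-cy)/fy,-np.ones_like(np.asarray(u,float))],-1)
    return -E[:3,:3].T@E[:3,3], d@E[:3,:3]
def onz(f,u,v,h):
    c,d=ray(f,u,v); return c+d*((h-c[2])/d[...,2])[...,None]
def proj(f,p):
    fx,fy,cx,cy,E=cam(f); q=np.asarray(p)@E[:3,:3].T+E[:3,3]
    return np.stack([cx+fx*q[...,0]/-q[...,2],cy-fy*q[...,1]/-q[...,2]],-1)
def load(n): return dict(np.load(f"pics/{n}.npz"))
E
python3 - <<'E'
from h import *
for n in('top0','side0'):
    f=load(n);W=cloud(f);g=f['img'].astype(int)
    print(n,'cam',ray(f,0,0)[0])
    X,Y,Z=W[...,0],W[...,1],W[...,2]
    tb=(abs(X-.5)<.25)&(abs(Y)<.6)&(abs(Z)<.01); print('table z',np.median(Z[tb]),tb.sum())
    # clip
    m=(g.max(-1)<70)&(Z>.004)&(Z<.06)&(X>.3)&(X<.75)&(Y>.1)&(Y<.4)
    nl,lab,st,ce=cv2.connectedComponentsWithStats(m.astype(np.uint8))
    for k in range(1,nl):
        if st[k,4]>15: 
            p=W[lab==k]; print('dark',st[k],ce[k],p.mean(0).round(4),p.min(0).round(3),p.max(0).round(3), 'zpct',np.percentile(p[:,2],[50,80,95]).round(4))
            r=cv2.minAreaRect(p[:,:2].astype(np.float32)*1000);print(r)
    # cover plate
    m=(abs(Z-.026)<.012)&(X>.3)&(X<.7)&(Y<-.2)&(Y>-.6)
    nl,lab,st,ce=cv2.connectedComponentsWithStats(m.astype(np.uint8))
    for k in range(1,nl):
        if st[k,4]>150:
            p=W[lab==k];print('plate',st[k],ce[k],p.mean(0).round(4)); print(cv2.minAreaRect(p[:,:2].astype(np.float32)*1000),np.median(p[:,2]))
    m=(g.max(-1)<70)&(Z>.04)&(Z<.075)&(X>.3)&(X<.7)&(Y<-.2)&(Y>-.6)
    p=W[m]; print('handle',len(p),p.mean(0).round(4),cv2.minAreaRect(p[:,:2].astype(np.float32)*1000),np.median(p[:,2]))
E
```

```text
top0 cam [0.29219418 0.04834358 1.84436164]
table z -0.0004148695101083124 17107
dark [316 168  11  20 198] [321.17676768 177.48989899] [0.5708 0.1199 0.0438] [0.538 0.102 0.025] [0.604 0.139 0.06 ] zpct [0.0433 0.052  0.0568]
((570.8909912109375, 120.54722595214844), (66.65892028808594, 36.68034744262695), 0.2910556495189667)
dark [247 194  18  15 105] [256.1047619 200.0952381] [0.4866 0.3566 0.0215] [0.459 0.328 0.006] [0.509 0.393 0.043] zpct [0.0205 0.0269 0.0361]
((489.385986328125, 354.0047302246094), (70.32767486572266, 39.62287521362305), 61.801551818847656)
plate [ 414  197   46   40 1262] [436.25435816 216.46513471] [ 0.4406 -0.2923  0.0255]
((441.3456115722656, -293.537841796875), (121.85904693603516, 141.6422119140625), 11.415144920349121) 0.02554715099439734
handle 521 [ 0.6292 -0.2993  0.0474] ((564.07080078125, -299.6732177734375), (271.4435729980469, 196.96060180664062), 0.763911783695221) 0.044111880354317685
side0 cam [0.08710831 1.14244422 0.79937076]
table z -0.0020751261883928127 12425
dark [288 257  19  14  54] [297.22222222 264.25925926] [0.4714 0.3715 0.0116] [0.457 0.337 0.005] [0.488 0.399 0.019] zpct [0.0121 0.0158 0.0181]
((470.5723571777344, 369.5334777832031), (68.76415252685547, 7.037664413452148), 64.33032989501953)
plate [315 144  27  25 188] [330.         155.24468085] [ 0.6372 -0.3009  0.0328]
((648.4370727539062, -298.8232421875), (79.88983154296875, 201.730224609375), 6.630392074584961) 0.03563723419086967
plate [356 159  32  19 439] [371.63781321 168.17084282] [ 0.4398 -0.2803  0.0233]
((441.6902770996094, -287.68951416015625), (121.4859848022461, 145.4207000732422), 11.717735290527344) 0.023181769402835402
handle 101 [ 0.6045 -0.2521  0.0552] ((557.5711059570312, -285.2125549316406), (175.4916229248047, 266.8204345703125), 85.51792907714844) 0.056141472704614295
```

```bash
python3 - <<'E'
from h import *
f=load('top0');W=cloud(f);X,Y,Z=np.moveaxis(W,-1,0)
# print height map around case
sub=(slice(160,206),slice(308,358))
print('z mm case');
for v in range(160,206,2): print(v,' '.join('%4d'%(round(1000*Z[v,u]) if np.isfinite(Z[v,u]) else -999) for u in range(308,358,2)))
p=(Z>.003)&(Z<.06)&(X>.42)&(X<.56)&(Y>.28)&(Y<.45)
nl,lab,st,ce=cv2.connectedComponentsWithStats(p.astype(np.uint8));k=1+np.argmax(st[1:,4]);q=W[lab==k]
print(st[k],cv2.minAreaRect(q[:,:2].astype(np.float32)*1000),np.percentile(q[:,2],[50,90,98]))
for v in range(192,212): print(v,' '.join('%3d'%(round(1000*Z[v,u])) for u in range(244,270)))
i=cv2.imread('pics/top0.png');cv2.imwrite('pics/cov.png',cv2.resize(i[190:245,405:470],None,fx=10,fy=10,interpolation=cv2.INTER_NEAREST))
i=cv2.imread('pics/side0.png');cv2.imwrite('pics/covs.png',cv2.resize(i[145:190,345:400],None,fx=12,fy=12,interpolation=cv2.INTER_NEAREST))
E
```

```text
z mm case
160   -2   -4   41   25   29   -4   -1   -7    1   -4   -2   -3   -2  -12    0    1   -6   -5    7   -1  -10   12    1    1   -7
162   -3   -9  103   95   95  104  112  102   98   98  100  104  103  105   99  100   98  100  104   95   93   97   -6   -5  -10
164    1    3   -1   18   71   76   69   62   64   73   57   65   96   97  100  101  103  102  102   98  105   94   98   90   -4
166    4    0   -4  102   96   91  100  104   89   85   90   84   82   77   81   84   86   82   74   82   78   90    9    5   -2
168    1    0    1   96   65   59   66   61   59   54   62   51   63   62   87   97   93   92   90   95   93  101   14    3    2
170   -3   -3   -1   86   57   55 -999   57   53   49   54   52   55   62   48   51   56   60   44   57   52   96    4   -2   -6
172   -3   -2   -5   92   49   50   60   52   54   49   55   52   53   53   55   53   50   59   54   62   56   97   12   -3   -5
174    2   -7   -4   79   52   44   53   49   52   45   57   49   46   45   51   52   53   46   47   48   43   94   11    1    3
176   -1   -9   -3   79   49   44   42   44   50   42   47
[... 2792 characters left out ...]
199  -4   6  16   8  28  26  18  19  22  23  18   6  -7  -6  -2   4  -4  19   8  19  14   0  -8  -1   0  -9
200  -3  -3  22  18  21  17  15  23  33  21  17  11  -2  -1  -7   0   2  -2  18  17  19   5   0   0  -6   1
201   2  -4   0  11  14  23  20  19  38  43  29  13  -4   0  -4  -6  -5  -1   5  -1  -1  -4   3   4   3  -9
202  -5  -1   4   1   6  16  16  17  23  36  27  32  25  -7  -8  -6   0  -3  -3  -6   0   2  -5   2   1  -7
203   7  -1   3   0   4  -2  -7  27  21  20  29  36  33  36   5  -4  -3  -1   1   6  -7  -6  -2   2   1  -1Traceback (most recent call last):
  File "<stdin>", line 10, in <module>
  File "<stdin>", line 10, in <genexpr>
ValueError: cannot convert float NaN to integer
```

```bash
python3 - <<'E'
import cv2
i=cv2.imread('pics/top0.png');N=cv2.INTER_CUBIC
cv2.imwrite('pics/cov.png',cv2.resize(i[190:245,405:470],None,fx=10,fy=10,interpolation=N))
cv2.imwrite('pics/cas.png',cv2.resize(i[155:210,302:367],None,fx=12,fy=12,interpolation=N)[:600])
i=cv2.imread('pics/side0.png')
cv2.imwrite('pics/covs.png',cv2.resize(i[145:190,345:400],None,fx=12,fy=12,interpolation=N))
cv2.imwrite('pics/cass.png',cv2.resize(i[170:230,280:340],None,fx=10,fy=10,interpolation=N))
E
```

```text
(no output)
```

View pics/cov.png

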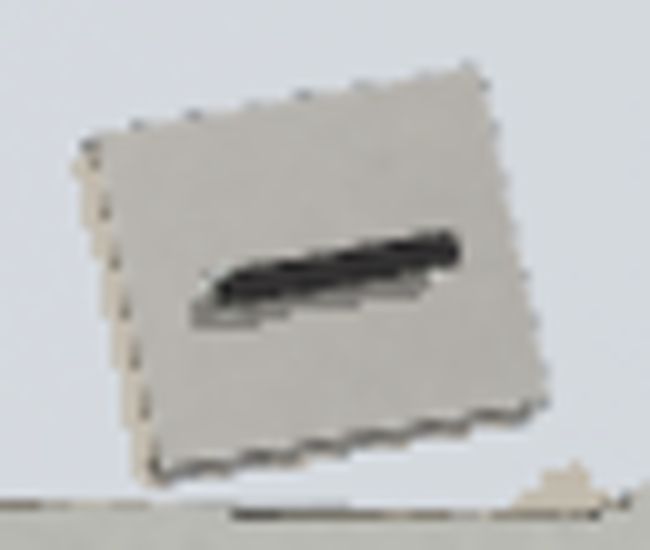

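View pics/covs.png

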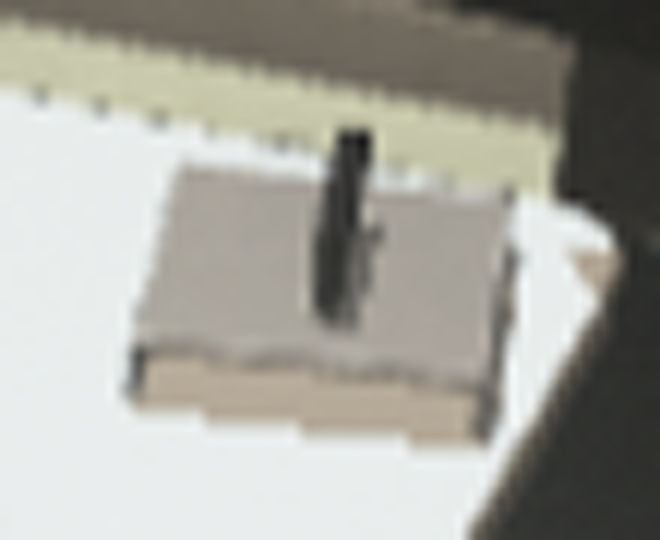

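View pics/cas.png

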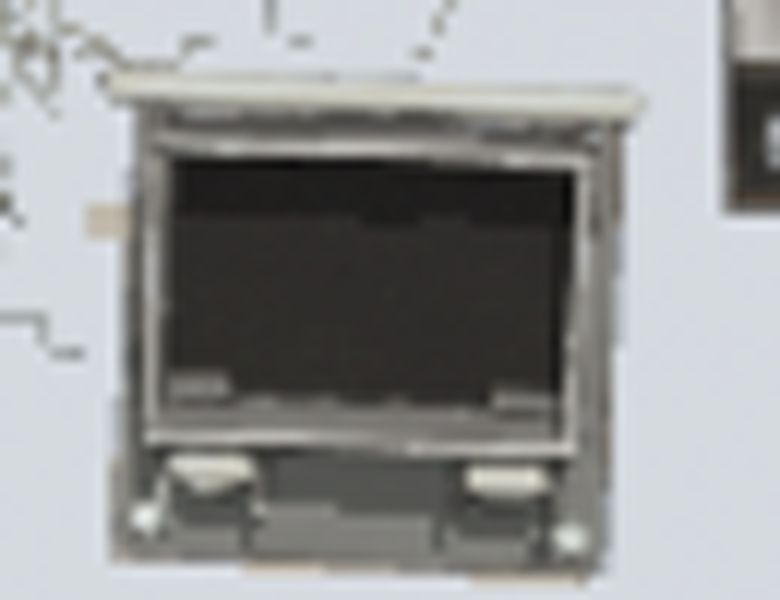

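View pics/cass.png

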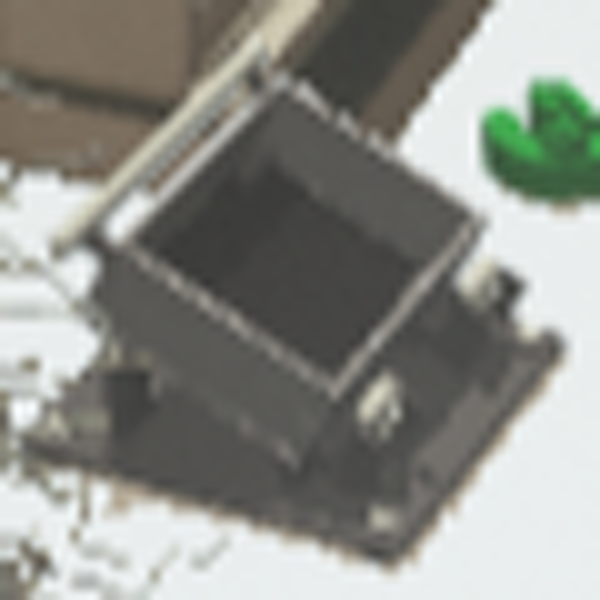

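```bash
python3 - <<'E'
from h import *
f=load('top0')
# corners of plate
def P(c,h): return onz(f,405+(c[0]+.5)/10-.5,190+(c[1]+.5)/10-.5,h)
C=[P(c,.026) for c in[(85,143),(478,70),(545,398),(155,470)]]
print(np.round(C,4)); 
e=(C[0]-C[1]); print('yaw of +y edge',np.degrees(np.arctan2(e[1],e[0]))-90,np.linalg.norm(e)); e=C[0]-C[3];print('yaw x',np.degrees(np.arctan2(e[1],e[0])),np.linalg.norm(e))
yaw=np.radians(10.9); c0=np.mean(C,0); print('c0',c0)
def rect(f,c0,yaw,h,xr,yr):
    xs=np.arange(*xr,.5)/1000; ys=np.arange(*yr,1.)/1000
    G=np.stack(np.meshgrid(xs,ys,indexing='ij'),-1)
    w=np.stack([c0[0]+G[...,0]*np.cos(yaw)-G[...,1]*np.sin(yaw),c0[1]+G[...,0]*np.sin(yaw)+G[...,1]*np.cos(yaw),np.full(G.shape[:2],h)],-1)
    uv=proj(f,w).astype(np.float32)
    return xs*1000,ys*1000,cv2.remap(f['img'],uv[...,0],uv[...,1],cv2.INTER_LINEAR)
for n in('top0','side0'):
  f=load(n)
  for h,yr in((.026,(-60,60)),(.062,(-30,30)),):
    xs,ys,I=rect(f,c0,yaw,h,(-90,90),yr); pr=I.mean((1,2))
    print(n,h);print(' '.join(f'{x:.0f}:{p:.0f}' for x,p in zip(xs[::4],pr[::4])))
E
```

```text
[[ 0.4839 -0.2104  0.026 ]
 [ 0.513  -0.3492  0.026 ]
 [ 0.3966 -0.3717  0.026 ]
 [ 0.3679 -0.2353  0.026 ]]
yaw of +y edge 11.813112278152957 0.14175967881585197
yaw x 12.069232458109168 0.11871612309632211
c0 [ 0.44032815 -0.29165037  0.026     ]
top0 0.026
-90:183 -88:185 -86:187 -84:187 -82:189 -80:198 -78:207 -76:210 -74:214 -72:216 -70:216 -68:205 -66:175 -64:145 -62:127 -60:140 -58:167 -56:175 -54:176 -52:176 -50:176 -48:176 -46:175 -44:175 -42:175 -40:175 -38:175 -36:176 -34:176 -32:176 -30:176 -28:176 -26:176 -24:176 -22:176 -20:176 -18:175 -16:167 -14:151 -12:142 -10:135 -8:116 -6:94 -4:83 -2:83 0:85 2:90 4:108 6:141 8:167 10:174 12:176 14:176 16:176 18:176 20:176 22:177 24:177 26:177 28:177 30:177 32:177 34:177 36:177 38:177 40:177 42:178 44:178 46:178 48:178 50:178 52:178 54:178 56:178 58:180 60:185 62:194 64:208 66:216 68:217 70:217 72:217 74:217 76:217 78:217 80:217 82:217 84:217 86:217 88:217
top0 0.062
-90:173 -88:176 -86:182 -84:195 -82:206 -80:213 -78:216 -76:217 -74:217 -72:217 -70:216 -68:202 -66:170 -64:140 -62:126 -60:145 -58:169 -56:175 -54:175 -52:176 -50:175 
[... 1134 characters left out ...]
35 82:235 84:235 86:235 88:235
side0 0.062
-90:80 -88:88 -86:94 -84:103 -82:109 -80:113 -78:116 -76:125 -74:139 -72:165 -70:194 -68:206 -66:206 -64:205 -62:200 -60:184 -58:170 -56:170 -54:173 -52:176 -50:178 -48:179 -46:180 -44:181 -42:180 -40:179 -38:176 -36:175 -34:177 -32:178 -30:179 -28:182 -26:185 -24:186 -22:182 -20:178 -18:179 -16:180 -14:181 -12:179 -10:162 -8:115 -6:71 -4:57 -2:58 0:62 2:72 4:101 6:143 8:175 10:186 12:187 14:186 16:185 18:187 20:186 22:183 24:183 26:186 28:189 30:190 32:192 34:196 36:198 38:198 40:199 42:199 44:198 46:196 48:194 50:195 52:200 54:205 56:211 58:218 60:224 62:226 64:224 66:220 68:219 70:221 72:224 74:227 76:229 78:230 80:231 82:230 84:230 86:227 88:224
```

```bash
python3 - <<'E'
from h import *
f=load('top0');i=f['img'];g=i.max(-1)
u8=cv2.resize(g,None,fx=8,fy=8,interpolation=cv2.INTER_CUBIC)
def blob(x0,x1,y0,y1,th):
    m=np.zeros_like(u8);m[y0*8:y1*8,x0*8:x1*8]=(u8[y0*8:y1*8,x0*8:x1*8]<th)
    c,_=cv2.findContours(m,cv2.RETR_EXTERNAL,cv2.CHAIN_APPROX_NONE);c=max(c,key=cv2.contourArea)[:,0].astype(float)
    return (c+.5)/8-.5
c=blob(242,272,190,212,120)
w=onz(f,c[:,0],c[:,1],.0155);print('clip',cv2.minAreaRect(w[:,:2].astype(np.float32)*1000))
c=blob(420,455,205,230,100)
w=onz(f,c[:,0],c[:,1],.0555);print('handle',cv2.minAreaRect(w[:,:2].astype(np.float32)*1000))
w=(w[:,:2]-[.4385,-.292])@np.array([[np.cos(.2),-np.sin(.2)],[np.sin(.2),np.cos(.2)]]);print(w.min(0),w.max(0))
s=load('side0')
# case points top (crop 12x, origin 302,155) & side (10x, origin 280,170)
T={'railL':(112,88),'railR':(640,106),'inUL':(172,158),'inUR':(578,170),'rimLL':(150,440),'rimLR':(573,452),'noseL':(212,468),'noseR':(508,481),'rimUL':(152,148),'rimUR':(592,160)}
S={'railL':(62,240),'rimUL':(112,238),'rimUR':(282,82),'rimLL':(336,388),'rimLR':(482,222),'noseL':(380,405),'noseR':(490,280)}
R={}
for k in T:
    a=((T[k][0]+.5)/12-.5+302,(T[k][1]+.5)/12-.5+155)
    R[k]=a
    if k in S:
        b=((S[k][0]+.5)/10-.5+280,(S[k][1]+.5)/10-.5+170)
        c1,d1=ray(f,*a);c2,d2=ray(s,*b)
        A=np.stack([d1,-d2],1);t=np.linalg.lstsq(A,c2-c1,rcond=None)[0]
        p,q=c1+t[0]*d1,c2+t[1]*d2;print(k,((p+q)/2).round(4),'gap',np.linalg.norm(p-q).round(4))
E
```

```text
clip ((488.73956298828125, 353.50408935546875), (74.23206329345703, 44.652950286865234), 62.21712112426758)
handle ((437.3087158203125, -293.1219787597656), (14.440128326416016, 86.55194091796875), 11.723272323608398)
[-0.00867108 -0.0441336 ] [0.00591932 0.04239665]
railL [0.618  0.1555 0.0969] gap 0.0013
rimLL [0.5201 0.1441 0.057 ] gap 0.0027
rimLR [0.5186 0.0183 0.053 ] gap 0.001
noseL [0.5129 0.1257 0.0409] gap 0.0001
noseR [0.5093 0.0368 0.0415] gap 0.0024
rimUL [0.6027 0.1442 0.0948] gap 0.0052
rimUR [0.6002 0.015  0.09  ] gap 0.0015
```

```bash
cat >> h.py <<'E'
def caseR(yaw): return Rn.from_euler('z',yaw).as_matrix()@Rn.from_euler('y',-np.radians(24)).as_matrix()
E
python3 - <<'E'
from h import *
from scipy.optimize import least_squares
f=load('top0');s=load('side0')
M={'railL':(60,79,-1),'railR':(60,-79,-1),'inUL':(42,60,0),'inUR':(42,-60,0),'rimLL':(-47,65,0),'rimLR':(-47,-65,0),'rimUL':(47,65,0),'rimUR':(47,-65,0),'noseL':(-57,44,-6.8),'noseR':(-57,-44,-6.8)}
T={'railL':(108,86),'railR':(642,106),'inUL':(172,158),'inUR':(578,170),'rimLL':(147,442),'rimLR':(576,455),'noseL':(212,468),'noseR':(508,481),'rimUL':(152,146),'rimUR':(594,158)}
S={'railL':(62,240),'rimUL':(108,238),'rimUR':(282,82),'rimLL':(336,392),'rimLR':(484,222),'noseL':(380,405),'noseR':(490,280)}
def res(p,full=False):
    Rm=caseR(p[3]);o=[];L=[]
    for D,F,sc,og in((T,f,12,(302,155)),(S,s,10,(280,170))):
        for k,c in D.items():
            w=Rm@(np.array(M[k])/1000)+p[:3]
            px=np.array([(c[0]+.5)/sc-.5+og[0],(c[1]+.5)/sc-.5+og[1]])
            d=proj(F,w)-px;o+=list(d*(1 if 'nose' not in k else .4));L.append((k,d.round(2)))
    return L if full else np.array(o)
r=least_squares(res,[.56,.08,.075,0],loss='soft_l1',f_scale=.7);print(r.x,np.degrees(r.x[3]))
for l in res(r.x,True):print(*l)
p=r.x;Rm=caseR(p[3])
for k,v in dict(rail=(60,0,-6),nl=(-57,44,-11.8),floorc=(0,0,-36)).items(): print(k,(Rm@np.array(v)/1000+p[:3]).round(4))
E
```

```text
[ 0.5605042   0.07991581  0.07310955 -0.0271779 ] -1.5571786876390856
railL [-0.25  0.05]
railR [0.33 0.29]
inUL [-0.36 -0.67]
inUR [-0.04 -0.21]
rimLL [-0.38 -0.21]
rimLR [0.32 0.38]
noseL [0.09 0.01]
noseR [-0.03  0.06]
rimUL [-0.07 -1.11]
rimUR [ 0.13 -0.53]
railL [-0.02  0.38]
rimUL [0.57 0.57]
rimUR [-0.02 -0.71]
rimLL [0.34 0.75]
rimLR [ 0.88 -0.32]
noseL [ 0.2  -0.72]
noseR [-0.53 -0.55]
rail [0.6177 0.0784 0.092 ]
nl [0.5144 0.1252 0.0391]
floorc [0.5751 0.0795 0.0402]
```

```bash
cat >> h.py <<'E'
def go(pos,R,q=None):
    """print row numbers to reach TCP pose pos,R (3x3)"""
    from station import arm
    s=arm.get_state(); R0=Rn.from_euler('xyz',s['ee_rot']).as_matrix()
    d=R0.T@(np.asarray(pos)-s['eef_pos'])/.3
    rv=Rn.from_matrix(R0.T@np.asarray(R)).as_rotvec()/np.radians(60)
    print('row:',' '.join('%.4f'%v for v in np.r_[d,rv]),'| mm',np.round(d*300,1),'deg',np.round(rv*60,2), 't',round(float(s['t']),2))
def down(psi): return Rn.from_euler('xyz',[np.pi,0,np.radians(psi)]).as_matrix()
E
python3 - <<'E'
from h import *
s=load('side0'); b=onz(s,262,290,0.0);b2=onz(s,261,237,.204)
print('bottle base edge',b,'cap',b2)
t=load('top0');print(onz(t,212,190,.204),onz(t,207,190,.1))
c=np.array([.4887,.3535])
go([*c,.2],down(-117.8))
E
```

```text
bottle base edge [0.52028962 0.49453217 0.        ] cap [0.50053661 0.50897026 0.204     ]
[0.49780161 0.47424899 0.204     ] [0.51050027 0.51909773 0.1       ]
row: -1.9822 2.5837 0.0892 0.0014 0.0003 -0.5987 | mm [-594.7  775.1   26.8] deg [ 9.000e-02  2.000e-02 -3.592e+01] t 0.1
```

```bash
python3 - <<'E'
import cv2
i=cv2.imread('pics/side0.png')
cv2.imwrite('pics/bot.png',cv2.resize(i[225:305,230:320],None,fx=7,fy=7,interpolation=cv2.INTER_CUBIC))
i=cv2.imread('pics/top0.png')
cv2.imwrite('pics/bott.png',cv2.resize(i[170:240,180:280],None,fx=7,fy=7,interpolation=cv2.INTER_CUBIC))
E
```

```text
(no output)
```

View pics/bot.png

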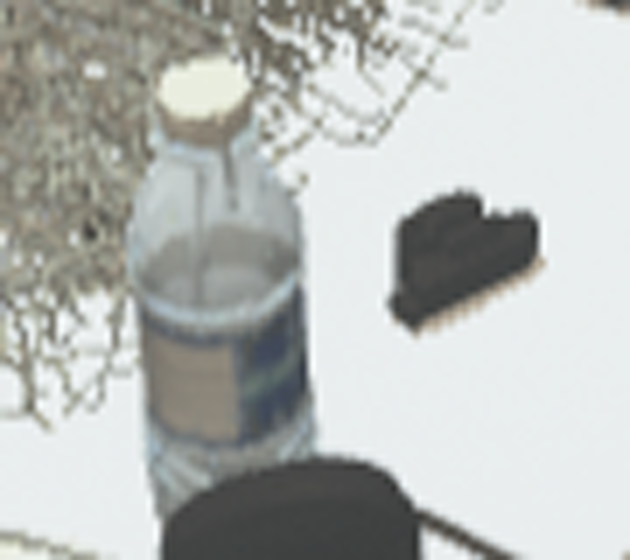

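View pics/bott.png

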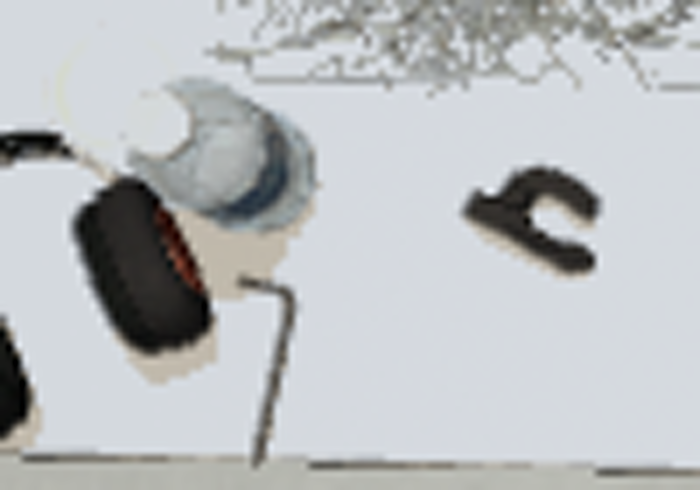

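```bash
python3 -m inch '0 -0.66 0.86 0 0 0 0;0 -0.66 0.86 0 0 0 0;0 -0.66 0.86 0 0 0 0;0 -0.66 0.86 0 0 0 0;0 -0.66 0.86 0 0 0 0;0 -0.66 0.86 0 0 0 0;0 -0.66 0.86 0 0 0 0' 30; python3 -m inch '0 -0.66 0.86 0 0 0 0;0 -0.66 0.86 0 0 0 0;0 -0.66 0.86 0 0 0 0;0 -0.66 0.86 0 0 0 0;0 -0.66 0.86 0 0 0 0;0 -0.66 0.86 0 0 0 0;0 -0.66 0.86 0 0 0 0'; python3 - <<'E'
from h import *
go([.4887,.3535,.1],down(-117.8))
E
```

```text
t: 0.8
eef_pos: [0.362, -0.2833, 0.2266]
ee_rot: [3.141, 0.001, -2.681]
force: [1.2, -0.5, 1.3]
width: 0.0877
t: 1.5
eef_pos: [0.4257, 0.036, 0.2267]
ee_rot: [3.141, 0.001, -2.68]
force: [-0.9, -0.9, 0.3]
width: 0.0878
row: -0.6588 0.8543 0.4230 -0.0000 0.0008 -0.5963 | mm [-197.6  256.3  126.9] deg [ -0.     0.05 -35.78] t 1.5
```

```bash
python3 -m inch '0 -0.66 0.855 0.1 0 0 -0.596;0 -0.66 0.855 0.1 0 0 -0.596;0 -0.66 0.855 0.1 0 0 -0.596;0 -0.66 0.855 0.1 0 0 -0.596;0 -0.66 0.855 0.42 0 0 -0.596;0 -0.66 0.855 0.42 0 0 -0.596;0 -0.66 0.855 0.42 0 0 -0.596;0 -0.66 0.855 0.42 0 0 -0.596;0 -0.66 0.855 0.42 0 0 -0.596;0 -0.66 0.855 0.42 0 0 -0.596'; python3 - <<'E'
from h import *
from station import arm
go([.4887,.3535,.008],down(-117.8))
f=arm.grab_frame("top");cv2.imwrite('pics/t2.png',cv2.resize(f['img'][160:250,200:340,::-1],None,fx=5,fy=5,interpolation=cv2.INTER_CUBIC))
f=arm.grab_frame("side");cv2.imwrite('pics/s2.png',cv2.resize(f['img'][200:300,230:370,::-1],None,fx=5,fy=5,interpolation=cv2.INTER_CUBIC))
E
```

```text
t: 2.5
eef_pos: [0.4892, 0.35, 0.1006]
ee_rot: [-3.142, -0.001, -2.058]
force: [-0.1, 1.0, 0.8]
width: 0.0877
row: -0.0096 0.0070 0.3087 -0.0000 -0.0009 -0.0023 | mm [-2.9  2.1 92.6] deg [-0.   -0.05 -0.14] t 2.5
```

View pics/s2.png

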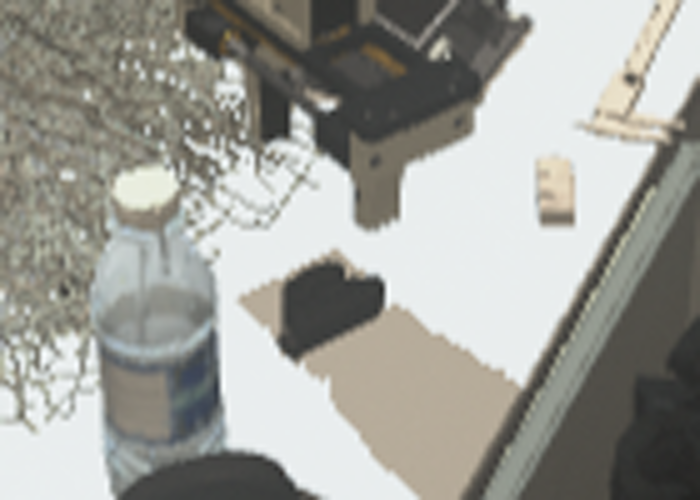

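The side view shows the gripper above the black clip at crop (330,305), well clear of the bottle. I'll descend and grip.

```bash
python3 -m inch '0 -0.01 0.007 0.15 0 0 0;0 -0.01 0.007 0.25 0 0 0;0 -0.01 0.007 0.3 0 0 0;0 -0.01 0.007 0.308 0 0 0;0 -0.01 0.007 0.308 0 0 0;0.6 -0.01 0.007 0.308 0 0 0;0.8 -0.01 0.007 0.308 0 0 0;0.9 -0.01 0.007 0.308 0 0 0;1 -0.01 0.007 0.308 0 0 0;1 -0.01 0.007 0.308 0 0 0;1 -0.01 0.007 0.308 0 0 0;1 -0.01 0.007 0.308 0 0 0' 30
```

```text
t: 3.8
eef_pos: [0.4874, 0.3524, 0.0092]
ee_rot: [3.14, -0.001, -2.061]
force: [-7.9, -0.9, 0.5]
width: 0.0447
```

```bash
cat >> h.py <<'E'
O=np.array([.5605,.0799,.0731]);CY=-.0272;RC=caseR(CY)
RT=RC@np.diag([-1.,1,-1])
def C2W(p): return O+RC@(np.array(p,float)/1000)
E
python3 -m inch '1 0 0 -0.15 0 0 0;1 0 0 -0.3 0 0 0;1 0 0 -0.45 0 0 0;1 0 0 -0.6 0 0 0;1 0 0 -0.6 0 0 0;1 0 0 -0.6 0 0 0'
python3 - <<'E'
from h import *
go(C2W([0,0,60]),RT)
E
```

```text
t: 4.4
eef_pos: [0.4894, 0.354, 0.1912]
ee_rot: [-3.141, 0.006, -2.06]
force: [-0.5, -0.4, -0.9]
width: 0.0446
row: 0.7328 -0.5652 0.2073 0.2241 -0.3528 1.0422 | mm [ 219.8 -169.6   62.2] deg [ 13.45 -21.17  62.53] t 4.4
```

```bash
python3 -m inch '1 0.73 -0.565 0.05 0.215 -0.338 1;1 0.73 -0.565 0.05 0.215 -0.338 1;1 0.73 -0.565 0.05 0.215 -0.338 1;1 0.73 -0.565 0.05 0.215 -0.338 1;1 0.73 -0.565 0.05 0.215 -0.338 1;1 0.73 -0.565 0.05 0.215 -0.338 1;1 0.73 -0.565 0.05 0.215 -0.338 1;1 0.73 -0.565 0.05 0.215 -0.338 1;1 0.73 -0.565 0.05 0.215 -0.338 1;1 0.73 -0.565 0.05 0.215 -0.338 1'
python3 - <<'E'
from h import *
from station import arm
go(C2W([0,0,60]),RT)
for n,y,x in(("top",150,270),("side",140,250)):
    f=arm.grab_frame(n);np.savez(f'pics/{n}3.npz',**f);cv2.imwrite(f'pics/{n}3.png',cv2.resize(f['img'][y:y+100,x:x+130,::-1],None,fx=6,fy=6,interpolation=cv2.INTER_CUBIC))
E
```

```text
t: 5.4
eef_pos: [0.5346, 0.0799, 0.1722]
ee_rot: [-3.126, 0.399, -3.118]
force: [-0.1, 0.2, -0.5]
width: 0.0447
row: 0.0526 0.0043 0.1379 0.0041 -0.0190 0.0450 | mm [15.8  1.3 41.4] deg [ 0.25 -1.14  2.7 ] t 5.4
```

View pics/top3.png

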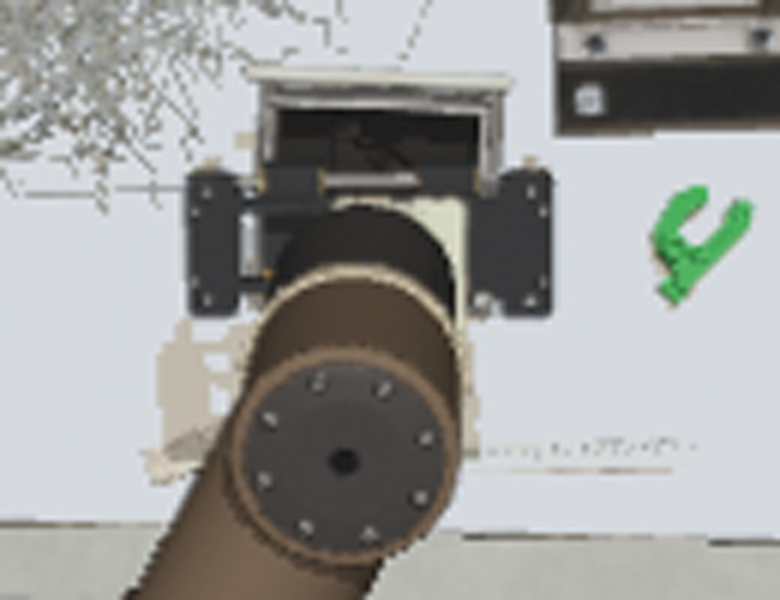

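View pics/side3.png

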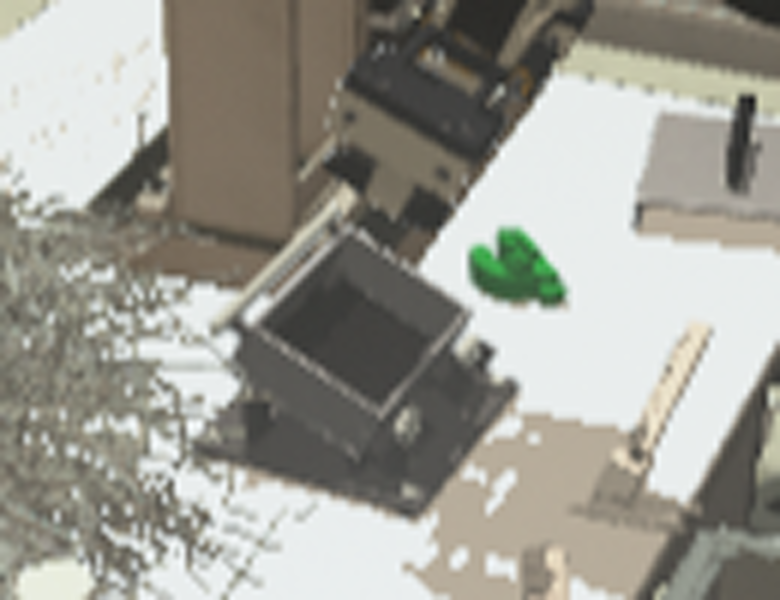

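```bash
python3 - <<'E'
from h import *
from station import arm
s=arm.get_state();R=Rn.from_euler('xyz',s['ee_rot']).as_matrix();p=np.array(s['eef_pos'])
f=load('side3')
for off in(0,):
  for x in(-37,37):
    for z in(-22,9):
        w=p+R@np.array([x+off,23,z])/1000
        print(x,z,(proj(f,w)-[292,152]+.5)*12-.5)
print('tip',(proj(f,p+R@np.array([0,23,0])/1000)-[292,152]+.5)*12-.5)
cv2.imwrite('pics/side3z.png',cv2.resize(f['img'][152:202,292:342,::-1],None,fx=12,fy=12,interpolation=cv2.INTER_CUBIC))
E
```

```text
-37 -22 [193.45753604 121.65374816]
-37 9 [153.98737529 204.20076402]
37 -22 [422.34389899 262.4955465 ]
37 9 [379.25343049 343.22415167]
tip [278.25848105 250.13273683]
```

View pics/side3z.png

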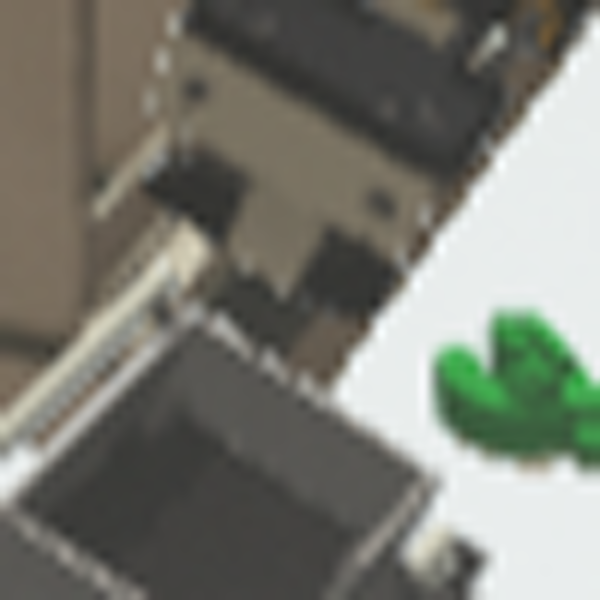

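```bash
python3 -m inch '1 0.055 0.004 0.1 0.004 -0.019 0.045;1 0.055 0.004 0.1 0.004 -0.019 0.045;1 0.055 0.004 0.1 0.004 -0.019 0.045;1 0.055 0.004 0.1 0.004 -0.019 0.045'
python3 - <<'E'
from h import *
go(C2W([-1,0,60]),RT)
go(C2W([-1,0,-24]),RT)
E
```

```text
t: 5.9
eef_pos: [0.5325, 0.0811, 0.139]
ee_rot: [-3.142, 0.419, 3.115]
force: [-0.7, 0.3, -0.6]
width: 0.0448
row: 0.0074 -0.0015 0.0385 0.0001 0.0006 0.0002 | mm [ 2.2 -0.4 11.6] deg [0.   0.04 0.01] t 5.9
row: 0.0076 -0.0015 0.3185 0.0001 0.0006 0.0002 | mm [ 2.3 -0.5 95.6] deg [0.   0.04 0.01] t 5.9
```

```bash
python3 -m inch '1 0.007 -0.001 0.1 0 0 0;1 0.007 -0.001 0.15 0 0 0;1 0.007 -0.001 0.2 0 0 0;1 0.007 -0.001 0.23 0 0 0;1 0.007 -0.001 0.26 0 0 0;1 0.007 -0.001 0.26 0 0 0'
python3 - <<'E'
from h import *
go(C2W([-1,0,-24]),RT)
E
```

```text
t: 6.5
eef_pos: [0.5646, 0.076, 0.0916]
ee_rot: [3.135, 0.376, 3.119]
force: [-0.9, 0.6, 1.1]
width: 0.0448
row: 0.0357 0.0115 0.1325 0.0086 -0.0406 0.0043 | mm [10.7  3.5 39.7] deg [ 0.51 -2.44  0.26] t 6.5
```

```bash
python3 - <<'E'
from h import *
from station import arm
s=arm.get_state();print({k:np.round(v,3).tolist() for k,v in s.items()})
for n,y,x in(("top",150,270),("side",140,250)):
    f=arm.grab_frame(n);np.savez(f'pics/{n}4.npz',**f);cv2.imwrite(f'pics/{n}4.png',cv2.resize(f['img'][y:y+100,x:x+130,::-1],None,fx=6,fy=6,interpolation=cv2.INTER_CUBIC))
E
```

```text
{'t': 6.5, 'q': [0.388, 0.129, -1.016, 1.08, -0.16, -3.029], 'qd': [0.012, -0.013, 0.0, -0.01, -0.011, -0.003], 'joint_efforts': [-0.424, -28.92, 19.661, 1.712, 0.188, 0.016], 'eef_pos': [0.565, 0.076, 0.092], 'ee_rot': [3.135, 0.376, 3.119], 'force': [-0.897, 0.586, 1.082], 'moment': [-0.009, 1.345, 0.013], 'width': 0.045}
```

View pics/side4.png

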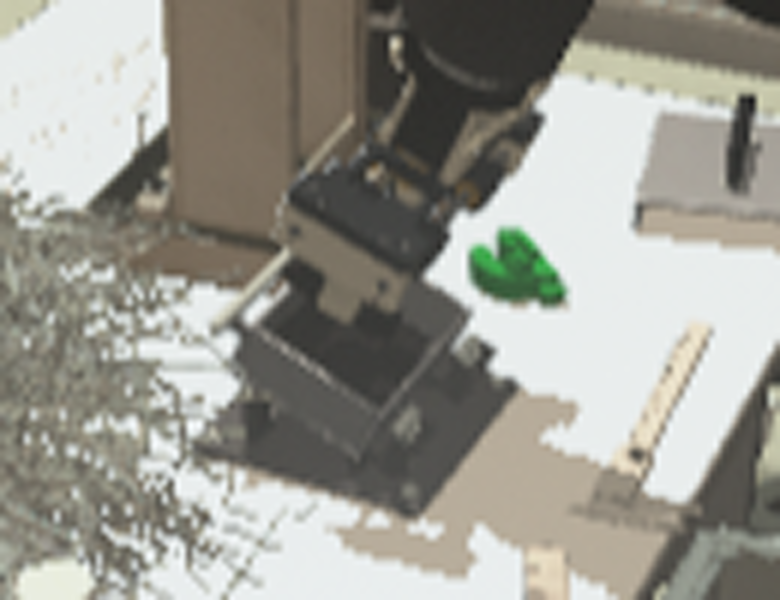

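View pics/top4.png

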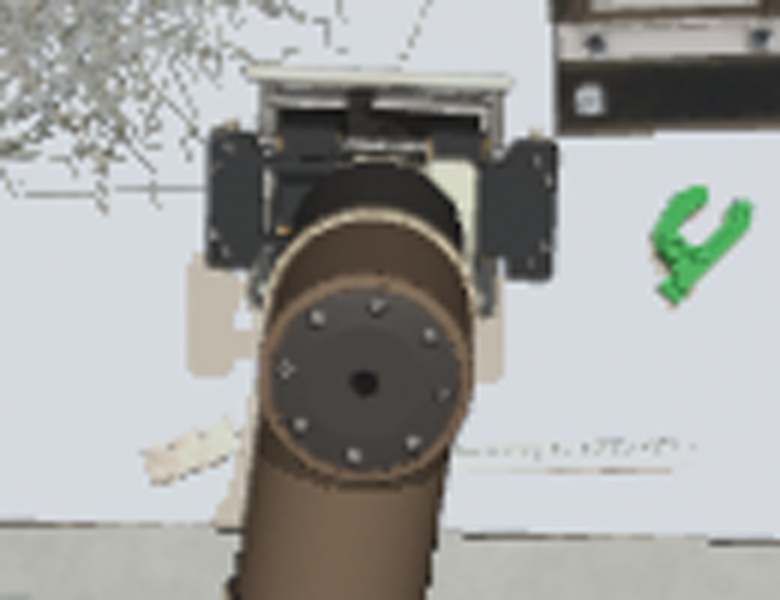

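```bash
python3 -m inch '1 0 0 -0.15 0 0 0;1 0 0 -0.3 0 0 0;1 0 0 -0.3 0 0 0'; cat > st.py <<'E'
from station import arm
import json,numpy as np
s=arm.get_state();r={k:np.round(s[k],4).tolist() for k in('t','q','eef_pos','ee_rot','force','width')};print(r)
open('log.txt','a').write(json.dumps(r)+'\n')
E
python3 st.py
python3 - <<'E'
from h import *
p=C2W([0,0,60]);go([p[0],p[1],.24],down(-181.6))
go([p[0],p[1],.24],RT)
E
```

```text
t: 6.9
eef_pos: [0.5299, 0.0771, 0.1753]
ee_rot: [3.134, 0.373, 3.12]
force: [1.5, -0.5, 1.4]
width: 0.0449
{'t': 6.9, 'q': [0.639, -0.0394, -0.837, 0.4575, -0.514, -2.6011], 'eef_pos': [0.5299, 0.0771, 0.1753], 'ee_rot': [3.1336, 0.3728, 3.12], 'force': [1.5262, -0.5165, 1.4464], 'width': 0.0449}
row: -0.0976 0.0136 -0.1934 0.0087 0.3560 0.0074 | mm [-29.3   4.1 -58. ] deg [ 0.52 21.36  0.45] t 6.9
row: -0.0976 0.0136 -0.1934 0.0097 -0.0440 0.0048 | mm [-29.3   4.1 -58. ] deg [ 0.58 -2.64  0.29] t 6.9
```

```bash
cat > fk.py <<'E'
from h import *
import json,itertools
from scipy.optimize import least_squares
D=[dict(q=[-0.8239,0.3594,0.0111,-0.0003,-1.2241,-0.2881],eef_pos=[0.2987,-0.6048,0.2256],ee_rot=[3.1399,-0.0001,-2.683]),
dict(q=[0.388,0.129,-1.016,1.08,-0.16,-3.029],eef_pos=[0.565,0.076,0.092],ee_rot=[3.135,0.376,3.119])]
D+=[json.loads(l) for l in open('log.txt')]
E
python3 - <<'E'
from fk import *
rz=lambda a:Rn.from_euler('z',a);ry=lambda a:Rn.from_euler('y',a);rx=lambda a:Rn.from_euler('x',a)
for s4 in(1,-1):
  for s6 in(1,-1):
    T=[]
    for d in D:
        q=d['q'];R=rz(q[0])*ry(q[1]-q[2])*rx(s4*q[3])*ry(-q[4])*rx(s6*q[5])
        T.append((R.inv()*Rn.from_euler('xyz',d['ee_rot'])))
    print(s4,s6,[np.degrees((T[0].inv()*t).magnitude()).round(2) for t in T]); print(T[0].as_matrix().round(2).tolist())
E
```

```text
1 1 [np.float64(0.0), np.float64(169.13), np.float64(142.32)]
[[0.0, -0.0, 1.0], [-0.84, 0.55, 0.0], [-0.55, -0.84, 0.0]]
1 -1 [np.float64(0.0), np.float64(123.72), np.float64(52.42)]
[[0.0, -0.0, 1.0], [-1.0, 0.0, 0.0], [-0.0, -1.0, -0.0]]
-1 1 [np.float64(0.0), np.float64(45.88), np.float64(94.95)]
[[0.0, -0.0, 1.0], [-0.84, 0.54, 0.0], [-0.54, -0.84, -0.0]]
-1 -1 [np.float64(0.0), np.float64(0.04), np.float64(0.01)]
[[0.0, -0.0, 1.0], [-1.0, 0.0, 0.0], [-0.0, -1.0, -0.0]]
```

```bash
python3 -m inch '1 -0.05 0.014 -0.193 0 0.15 0;1 -0.05 0.014 -0.193 0 0.15 0;1 -0.05 0.014 -0.193 0 0.15 0;1 -0.05 0.014 -0.193 0 0.15 0'; python3 st.py;python3 -m inch '1 -0.05 0 0 0 0.21 0;1 -0.05 0 0 0 0.21 0;1 -0.05 0 0 0 0.21 0';python3 st.py
cat > fit.py <<'E'
from fk import *
rz=lambda a:Rn.from_euler('z',a);ry=lambda a:Rn.from_euler('y',a);rx=lambda a:Rn.from_euler('x',a)
def frames(q):
    R1=rz(q[0]);R2=R1*ry(q[1]);R3=R1*ry(q[1]-q[2]);R4=R3*rx(-q[3]);R5=R4*ry(-q[4]);R6=R5*rx(-q[5])
    return [r.as_matrix() for r in(R1,R2,R3,R4,R5,R6)]
def rows(q):
    F=frames(q);return np.hstack([np.array([[0,0,1.]]).T,F[0][:,:2],F[1][:,[0,2]],F[2][:,[0,2]],F[3][:,[1]],F[4][:,[0,2]]])
names=['h','a1','d1','L2x','L2z','L3x','L3z','w4y','L5x','L5z']
A=np.vstack([rows(d['q']) for d in D]);b=np.hstack([d['eef_pos'] for d in D])
if __name__=='__main__':
    x,r,rk,sv=np.linalg.lstsq(A,b,rcond=1e-6);print(len(D),rk,sv.round(3));print(dict(zip(names,x.round(4))),'res mm',(1000*np.abs(A@x-b)).max())
E
python3 fit.py
```

```text
t: 7.3
eef_pos: [0.5245, 0.0813, 0.2357]
ee_rot: [3.133, 0.221, 3.121]
force: [-1.3, -0.5, -0.9]
width: 0.0448
{'t': 7.3, 'q': [0.6144, -0.0245, -0.5246, 0.159, -0.8925, -2.294], 'eef_pos': [0.5245, 0.0813, 0.2357], 'ee_rot': [3.1328, 0.2214, 3.1206], 'force': [-1.2839, -0.5043, -0.8881], 'width': 0.0448}
t: 7.6
eef_pos: [0.5393, 0.0795, 0.2357]
ee_rot: [3.137, -0.005, 3.121]
force: [-0.4, -0.7, -0.9]
width: 0.0448
{'t': 7.6, 'q': [0.5011, 0.1419, -0.2554, -0.0069, -1.1758, -2.0902], 'eef_pos': [0.5393, 0.0795, 0.2357], 'ee_rot': [3.1372, -0.0052, 3.1206], 'force': [-0.3575, -0.7203, -0.8562], 'width': 0.0448}
5 10 [4.415 4.346 3.097 0.917 0.881 0.538 0.258 0.187 0.127 0.051]
{'h': np.float64(0.1992), 'a1': np.float64(0.0011), 'd1': np.float64(0.0011), 'L2x': np.float64(-0.0003), 'L2z': np.float64(0.6012), 'L3x': np.float64(0.4638), 'L3z': np.float64(-0.0008), 'w4y': np.float64(-0.1929), 'L5x': np.float64(0.3774), 'L5z': np.float64(-0.0007)} res mm 0.07567923222934203
```

```bash
cat > ik.py <<'E'
from fit import *
X,_,_,_=np.linalg.lstsq(A,b,rcond=1e-6)
X=np.array([.1992,0,0,0,.6012,.4638,0,-.192,.3774,0]) if False else X
M6=np.array([[0,0,1.],[-1,0,0],[0,-1,0]])
lo=np.array([-3.07,-1.43,-1.02,-3.03,-3.05,-3.03]);hi=np.array([3.07,2.12,1.25,1.67,0,3.03])
def fk(q): return rows(q)@X, frames(q)[5]@M6
def ik(p,R,seeds=None,n=30):
    rng=np.random.default_rng(0);out=[]
    S=[d['q'] for d in D[-2:]]+[[.3,.3,-.5,0,-1,-.2],[.3,.3,-.5,-.5,-1,-2],[.4,.3,-.9,.5,-.5,1]]+[np.clip(np.array([.4,.2,-.5,0,-1,-1.5])+rng.normal(0,1,6)*[.3,.3,.3,.8,.5,1.5],lo+.01,hi-.01) for _ in range(n)]
    for s in S:
        def e(q):
            pp,RR=fk(q);return np.r_[(pp-p)*10,Rn.from_matrix(RR.T@R).as_rotvec()*3]
        r=least_squares(e,np.clip(s,lo+1e-3,hi-1e-3),bounds=(lo,hi))
        if r.cost<1e-6 and not any(np.abs(r.x-o).max()<.05 for o in out): out.append(r.x)
    return out
E
python3 - <<'E'
from ik import *
def rt(tilt,flip): 
    R=rz(CY).as_matrix()@ry(-np.radians(tilt)).as_matrix()
    return R@(np.diag([-1.,1,-1]) if not flip else np.diag([1.,-1,-1]))
print('clip: jaws along y')
for z in(60,-24):
  for t in(24,18,12,0):
    for fl in(0,1):
        for q in ik(C2W([-1,0,z]),rt(t,fl)): print(z,t,fl,q.round(2))
E
```

```text
clip: jaws along y
60 18 0 [ 0.62  0.06 -0.84  0.44 -0.46 -2.59]
60 18 1 [ 0.62  0.06 -0.84  0.44 -0.46  0.55]
60 12 0 [ 0.6   0.11 -0.67  0.21 -0.63 -2.35]
60 12 1 [ 0.6   0.11 -0.67  0.21 -0.63  0.79]
60 0 0 [ 0.51  0.23 -0.42  0.   -0.92 -2.11]
60 0 1 [ 0.51  0.23 -0.42 -0.   -0.92  1.03]
-24 18 1 [ 0.37  0.22 -1.    1.11 -0.13  0.09]
-24 12 0 [ 0.54  0.27 -0.71  0.28 -0.42 -2.39]
-24 12 1 [ 0.54  0.27 -0.71  0.28 -0.42  0.75]
-24 0 0 [ 0.48  0.37 -0.42  0.   -0.78 -2.08]
-24 0 1 [ 0.48  0.37 -0.42  0.   -0.78  1.06]
```

```bash
python3 - <<'E'
from ik import *
rng=np.random.default_rng(1)
def ikw(p,R,n=60):
    out=[]
    for _ in range(n):
        s=rng.uniform([-.8,-.3,-1,-3,-2,-3],[.9,.9,.3,1.6,0,3])
        def e(q):
            pp,RR=fk(q);return np.r_[(pp-p)*10,Rn.from_matrix(RR.T@R).as_rotvec()*3]
        r=least_squares(e,s,bounds=(lo,hi),max_nfev=60)
        if r.cost<1e-6 and not any(np.abs(r.x-o).max()<.05 for o in out): out.append(r.x)
    return out
for z in(40,-24):
  for t in(24,):
    for rot in(0,90,180,270):
        R=rz(CY).as_matrix()@ry(-np.radians(t)).as_matrix()@np.diag([-1.,1,-1])@rz(np.radians(rot)).as_matrix()
        for q in ikw(C2W([0,0,z]),R): print(z,t,rot,q.round(2))
E
python3 - <<'E'
from ik import *
rail=C2W([60,0,-6]);print('rail',rail)
for t in(-10,-5,0,5,8,10,12,14,16,17,18,20):
    Rc=rz(CY).as_matrix()@ry(-np.radians(t)).as_matrix()
    p=rail+Rc@np.array([-55,0,18])/1000
    # tool y = cover x ; psi=-90+cy : tool x=(0,-1), tool y=(-1,0)
    for nm,B in(('y=-x',np.array([[0,-1,0],[-1,0,0],[0,0,-1.]])),('y=+x',np.array([[0,1,0],[1,0,0],[0,0,-1.]]))):
        for q in ik(p,Rc@B,n=8): print(t,nm,p.round(3),q.round(2))
E
```

```text
rail [0.61773197 0.07834291 0.09202293]
-10 y=-x [0.567 0.08  0.119] [ 0.43  0.39 -0.19 -0.08 -1.16 -0.41]
-10 y=+x [0.567 0.08  0.119] [ 0.43  0.39 -0.19 -0.08 -1.16  2.73]
-5 y=-x [0.565 0.08  0.115] [ 0.45  0.34 -0.28 -0.05 -1.03 -0.46]
-5 y=+x [0.565 0.08  0.115] [ 0.45  0.34 -0.28 -0.05 -1.03  2.69]
0 y=-x [0.563 0.08  0.11 ] [ 0.49  0.29 -0.38 -0.   -0.9  -0.51]
0 y=+x [0.563 0.08  0.11 ] [ 0.49  0.29 -0.38 -0.   -0.9   2.63]
5 y=-x [0.561 0.08  0.105] [ 0.52  0.25 -0.49  0.07 -0.76 -0.59]
5 y=+x [0.561 0.08  0.105] [ 0.52  0.25 -0.49  0.07 -0.76  2.55]
8 y=-x [0.561 0.08  0.102] [ 0.54  0.22 -0.56  0.12 -0.68 -0.65]
8 y=+x [0.561 0.08  0.102] [ 0.54  0.22 -0.56  0.12 -0.68  2.49]
10 y=-x [0.56 0.08 0.1 ] [ 0.55  0.21 -0.61  0.16 -0.62 -0.71]
10 y=+x [0.56 0.08 0.1 ] [ 0.55  0.21 -0.61  0.16 -0.62  2.44]
12 y=-x [0.56  0.08  0.098] [ 0.56  0.19 -0.66  0.22 -0.55 -0.77]
12 y=+x [0.56  0.08  0.098] [ 0.56  0.19 -0.66  0.22 -0.55  2.37]
14 y=-x [0.56  0.08  0.096] [ 0.57  0.18 -0.72  0.29 -0.49 -0.85]
14 y=+x [0.56  0.08  0.096] [ 0.57  0.18 -0.72  0.29 -0.49  2.3 ]
16 y=-x [0.56  0.08  0.094] [ 0.57  0.17 -0.79  0.4  -0.41 -0.95]
16 y=+x [0.56  0.08  0.094] [ 0.57  0.17 -0.79  0.4  -0.41  2.2 ]
17 y=-x [0.56  0.08  0.093] [ 0.57  0.16 -0.82  0.46 -0.38 -1.01]
17 y=+x [0.56  0.08  0.093] [ 0.57  0.16 -0.82  0.46 -0.38  2.13]
18 y=-x [0.56  0.08  0.092] [ 0.56  0.15 -0.86  0.55 -0.33 -1.08]
18 y=+x [0.56  0.08  0.092] [ 0.56  0.15 -0.86  0.55 -0.33  2.06]
20 y=-x [0.56 0.08 0.09] [ 0.5   0.14 -0.96  0.81 -0.24 -1.29]
20 y=+x [0.56 0.08 0.09] [ 0.5   0.14 -0.96  0.81 -0.24  1.85]
```

```bash
cat >> h.py <<'E'
def rt(tilt,kind='clip'):
    R=Rn.from_euler('z',CY).as_matrix()@Rn.from_euler('y',-np.radians(tilt)).as_matrix()
    return R@(np.diag([-1.,1,-1]) if kind=='clip' else np.array([[0,-1,0],[-1,0,0],[0,0,-1.]]))
E
python3 - <<'E'
from h import *
go(C2W([-3,0,45]),rt(12))
E
```

```text
row: -0.0025 0.0015 0.4091 0.0048 -0.2049 0.0055 | mm [ -0.7   0.4 122.7] deg [  0.29 -12.3    0.33] t 7.6
```

```bash
python3 -m inch '1 0 0 0.15 0.005 -0.12 0.005;1 0 0.001 0.3 0.005 -0.2 0.005;1 -0.002 0.001 0.4 0.005 -0.205 0.005;1 -0.002 0.001 0.41 0.005 -0.205 0.005;1 -0.002 0.001 0.41 0.005 -0.205 0.005;1 -0.002 0.001 0.41 0.005 -0.205 0.005'; python3 st.py
python3 - <<'E'
from h import *
from station import arm
go(C2W([-3,0,-12]),rt(12))
for n,y,x in(("side",150,270),):
    f=arm.grab_frame(n);cv2.imwrite(f'pics/{n}5.png',cv2.resize(f['img'][y:y+80,x:x+90,::-1],None,fx=7,fy=7,interpolation=cv2.INTER_CUBIC))
E
```

```text
t: 8.2
eef_pos: [0.541, 0.0821, 0.1172]
ee_rot: [3.138, 0.217, 3.116]
force: [0.1, 0.0, 0.9]
width: 0.0449
{'t': 8.2, 'q': [0.5906, 0.1329, -0.6828, 0.2213, -0.5868, -2.3604], 'eef_pos': [0.541, 0.0821, 0.1172], 'ee_rot': [3.1384, 0.2167, 3.1165], 'force': [0.1098, 0.0132, 0.9199], 'width': 0.0449}
row: -0.0302 -0.0064 0.1986 0.0034 0.0069 0.0020 | mm [-9.  -1.9 59.6] deg [0.21 0.41 0.12] t 8.2
```

View pics/side5.png

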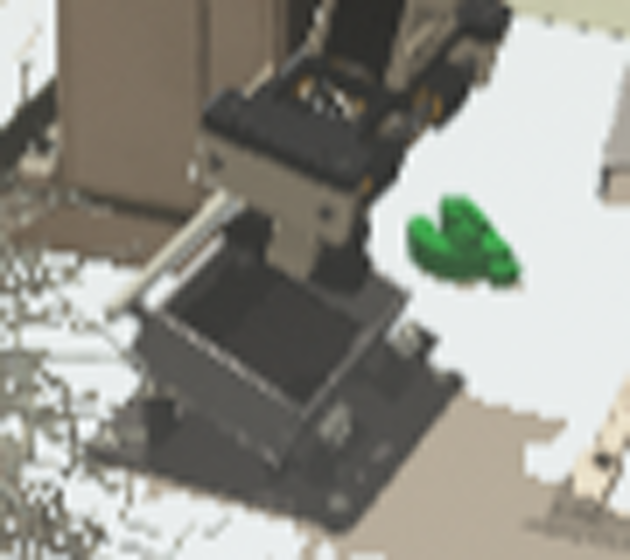

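The side view shows the clip held over the opening, with the fingertip at crop (290,265). I'll lower it slowly and watch the force.

```bash
python3 -m inch '1 -0.005 -0.006 0.035 0.003 0.006 0.002;1 -0.01 -0.006 0.07 0.003 0.006 0.002;1 -0.015 -0.006 0.1 0.003 0.006 0.002;1 -0.02 -0.006 0.13 0.003 0.006 0.002;1 -0.025 -0.006 0.16 0.003 0.006 0.002;1 -0.03 -0.006 0.19 0.003 0.006 0.002;1 -0.03 -0.006 0.199 0.003 0.006 0.002;1 -0.03 -0.006 0.199 0.003 0.006 0.002'; python3 st.py
python3 - <<'E'
from h import *
from station import arm
go(C2W([-3,0,-12]),rt(12))
for n,y,x in(("side",150,270),):
    f=arm.grab_frame(n);cv2.imwrite(f'pics/{n}6.png',cv2.resize(f['img'][y:y+80,x:x+90,::-1],None,fx=7,fy=7,interpolation=cv2.INTER_CUBIC))
E
```

```text
t: 9.05
eef_pos: [0.5605, 0.0788, 0.0579]
ee_rot: [-3.14, 0.207, 3.114]
force: [0.2, -0.2, -0.6]
width: 0.0446
{'t': 9.05, 'q': [0.5541, 0.2511, -0.7195, 0.2699, -0.4416, -2.3876], 'eef_pos': [0.5605, 0.0788, 0.0579], 'ee_rot': [-3.1401, 0.2067, 3.1142], 'force': [0.2448, -0.24, -0.6279], 'width': 0.0446}
row: -0.0089 0.0038 -0.0086 -0.0014 -0.0026 -0.0001 | mm [-2.7  1.1 -2.6] deg [-0.09 -0.15 -0.01] t 9.05
```

View pics/side6.png

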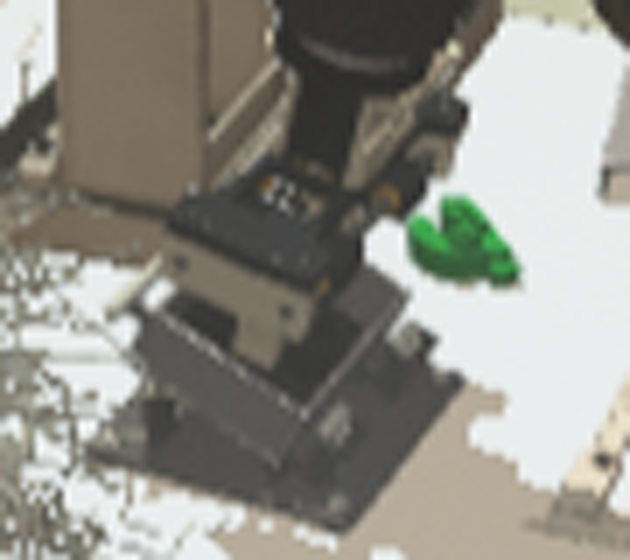

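```bash
python3 -m inch '0.3 -0.009 0.003 0 0 0 0;0.3 -0.009 0.003 0 0 0 0;0.3 -0.009 0.003 0 0 0 0;0.3 -0.009 0.003 -0.05 0 0 0;0.3 -0.009 0.003 -0.15 0 0 0;0.3 -0.009 0.003 -0.3 0 0 0;0.3 -0.009 0.003 -0.45 0 0 0;0.3 -0.009 0.003 -0.6 0 0 0;0.3 -0.009 0.003 -0.7 0 0 0;0.3 -0.009 0.003 -0.7 0 0 0'; python3 st.py; python3 - <<'E'
from h import *
from station import arm
for n,y,x in(("side",150,270),("top",150,290)):
    f=arm.grab_frame(n);cv2.imwrite(f'pics/{n}7.png',cv2.resize(f['img'][y:y+80,x:x+90,::-1],None,fx=7,fy=7,interpolation=cv2.INTER_CUBIC))
E
```

```text
t: 10.1
eef_pos: [0.5215, 0.0822, 0.2703]
ee_rot: [3.138, 0.216, 3.114]
force: [0.4, 0.3, -0.9]
width: 0.0612
{'t': 10.1, 'q': [0.6226, -0.0496, -0.4641, 0.152, -0.9865, -2.2936], 'eef_pos': [0.5215, 0.0822, 0.2703], 'ee_rot': [3.1375, 0.2157, 3.1142], 'force': [0.4393, 0.2626, -0.947], 'width': 0.0612}
```

View pics/side7.png

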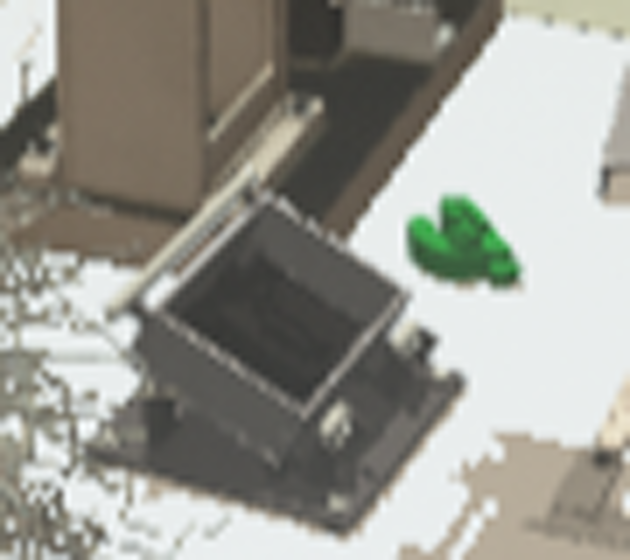

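View pics/top7.png

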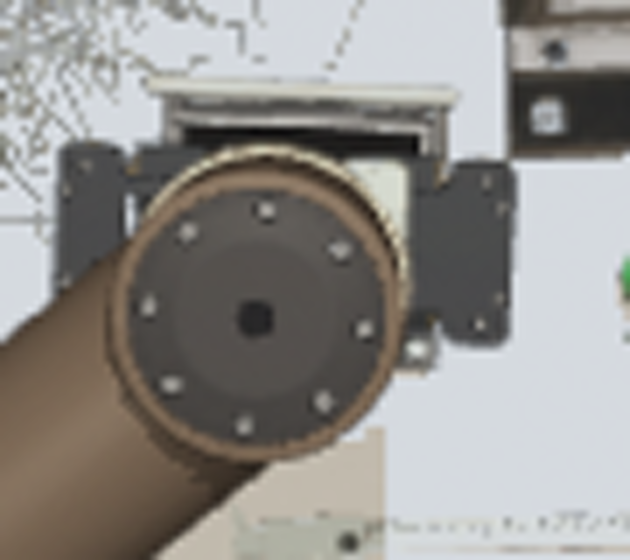

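```bash
python3 - <<'E'
from h import *
go([.48,-.11,.27],down(-130))
E
```

```text
row: 0.1099 -0.6414 -0.0396 -0.0891 0.1867 -0.8563 | mm [  33.  -192.4  -11.9] deg [ -5.35  11.2  -51.38] t 10.2
```

```bash
python3 -m inch '0.2 0.11 -0.64 -0.04 -0.09 0.187 -0.856;0.2 0.11 -0.64 -0.04 -0.09 0.187 -0.856;0 0.11 -0.64 -0.04 -0.09 0.187 -0.856;0 0.11 -0.64 -0.04 -0.09 0.187 -0.856;0 0.11 -0.64 -0.04 -0.09 0.187 -0.856;0 0.11 -0.64 -0.04 -0.09 0.187 -0.856;0 0.11 -0.64 -0.04 -0.09 0.187 -0.856' 30; python3 - <<'E'
from h import *
from station import arm
go([.438,-.2927,.12],down(-78.3))
f=arm.grab_frame("side");np.savez('pics/side8.npz',**f)
y,x=150,270
im=f['img'][y:y+80,x:x+90,::-1].astype(float);im=np.clip(im*2.2,0,255).astype(np.uint8)
cv2.imwrite('pics/side8.png',cv2.resize(im,None,fx=7,fy=7,interpolation=cv2.INTER_CUBIC))
f=arm.grab_frame("top");np.savez('pics/top8.npz',**f)
im=f['img'][150:210,295:370,::-1].astype(float);im=np.clip(im*2.2,0,255).astype(np.uint8)
cv2.imwrite('pics/top8.png',cv2.resize(im,None,fx=8,fy=8,interpolation=cv2.INTER_CUBIC))
E
```

```text
t: 10.9
eef_pos: [0.479, -0.1115, 0.2682]
ee_rot: [3.14, -0.0, -2.291]
force: [0.6, 0.3, 0.1]
width: 0.0871
row: 0.5444 -0.2959 0.4935 0.0011 0.0005 -0.8823 | mm [163.3 -88.8 148.1] deg [ 7.000e-02  3.000e-02 -5.294e+01] t 10.9
```

View pics/side8.png

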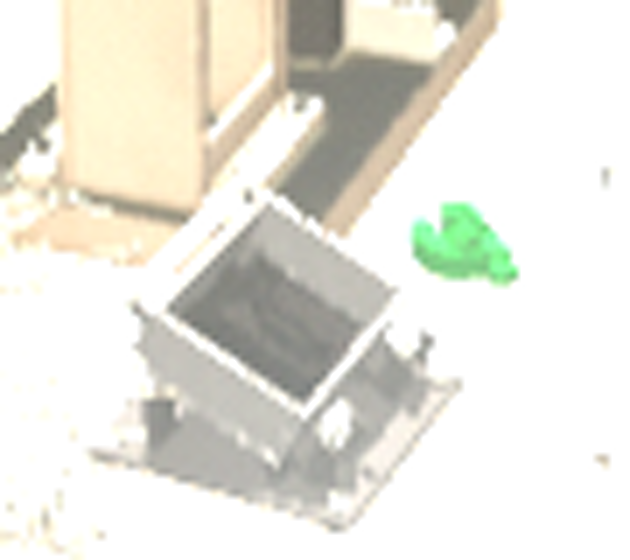

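View pics/top8.png

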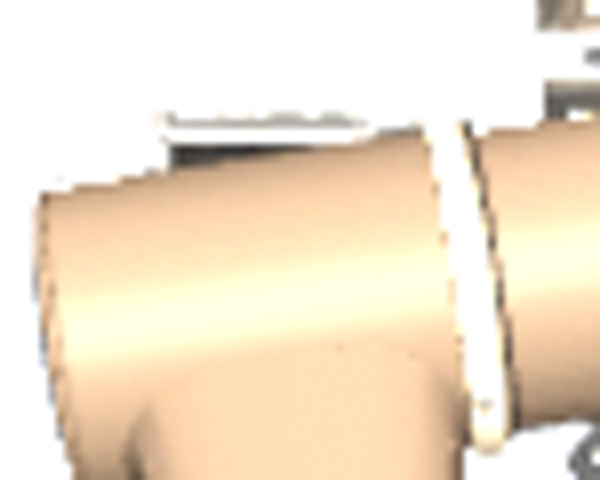

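The brightened side view shows the clip inside the case around crop (290,310), with nothing above the rim. Next is the cover.

```bash
python3 -m inch '0 0.545 -0.296 0.2 0 0 -0.882;0 0.545 -0.296 0.2 0 0 -0.882;0 0.545 -0.296 0.2 0 0 -0.882;0 0.545 -0.296 0.2 0 0 -0.882;0 0.545 -0.296 0.3 0 0 -0.882;0 0.545 -0.296 0.45 0 0 -0.882;0 0.545 -0.296 0.493 0 0 -0.882;0 0.545 -0.296 0.493 0 0 -0.882;0 0.545 -0.296 0.493 0 0 -0.882'; python3 st.py; python3 - <<'E'
from h import *
from station import arm
go([.438,-.2927,.035],down(-78.3))
f=arm.grab_frame("side");np.savez('pics/side9.npz',**f)
cv2.imwrite('pics/side9.png',cv2.resize(f['img'][130:200,330:410,::-1],None,fx=8,fy=8,interpolation=cv2.INTER_CUBIC))
f=arm.grab_frame("top");np.savez('pics/top9.npz',**f)
im=f['img'][150:210,295:370,::-1].astype(float);im=np.clip(im*2.2,0,255).astype(np.uint8)
cv2.imwrite('pics/top9.png',cv2.resize(im,None,fx=8,fy=8,interpolation=cv2.INTER_CUBIC))
E
```

```text
t: 11.9
eef_pos: [0.4391, -0.2909, 0.1215]
ee_rot: [-3.139, 0.0, -1.374]
force: [0.2, -0.2, 1.4]
width: 0.0877
{'t': 11.9, 'q': [-0.2135, 0.2112, -0.4568, -0.0019, -0.9003, 0.411], 'eef_pos': [0.4391, -0.2909, 0.1215], 'ee_rot': [-3.1387, 0.0004, -1.3745], 'force': [0.2429, -0.1864, 1.3893], 'width': 0.0877}
row: 0.0052 0.0057 0.2885 -0.0027 0.0003 -0.0075 | mm [ 1.6  1.7 86.5] deg [-0.16  0.02 -0.45] t 11.9
```

View pics/side9.png

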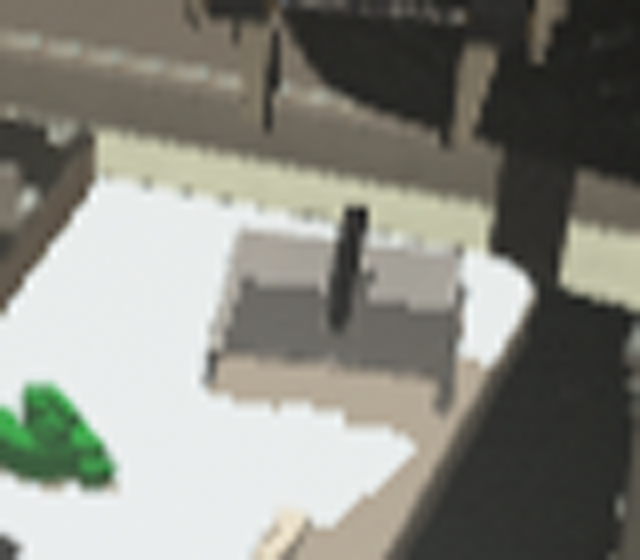

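View pics/top9.png

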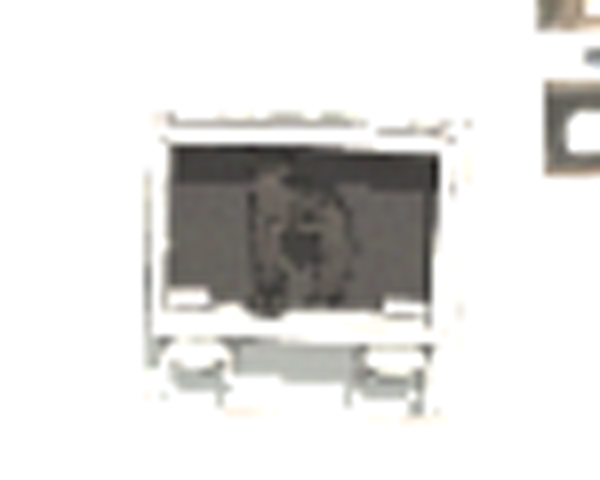

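The top view shows the clip lying in the case at about crop (300,240). In the side view the fingers straddle the handle, at crop (272,100) and (460,100) with the handle at (350,260). I'll descend and grip the bar.

```bash
python3 -m inch '0 0.005 0.006 0.1 -0.003 0 -0.007;0 0.005 0.006 0.18 -0.003 0 -0.007;0 0.005 0.006 0.24 -0.003 0 -0.007;0 0.005 0.006 0.28 -0.003 0 -0.007;0 0.005 0.006 0.287 -0.003 0 -0.007;0 0.005 0.006 0.287 -0.003 0 -0.007'; python3 st.py
python3 -m inch '0.5 0 0 0 0 0 0;0.7 0 0 0 0 0 0;0.8 0 0 0 0 0 0;0.9 0 0 0 0 0 0;1 0 0 0 0 0 0;1 0 0 0 0 0 0;1 0 0 0 0 0 0;1 0 0 0 0 0 0;1 0 0 0 0 0 0' 50; python3 st.py
```

```text
t: 12.6
eef_pos: [0.4384, -0.2928, 0.036]
ee_rot: [-3.141, 0.0, -1.363]
force: [-0.2, -0.6, -0.2]
width: 0.0876
{'t': 12.6, 'q': [-0.2167, 0.3256, -0.5457, -0.0004, -0.6989, 0.4253], 'eef_pos': [0.4384, -0.2928, 0.036], 'ee_rot': [-3.141, 0.0, -1.3626], 'force': [-0.2179, -0.5955, -0.1631], 'width': 0.0876}
t: 13.5
eef_pos: [0.4377, -0.2927, 0.0353]
ee_rot: [3.141, 0.001, -1.362]
force: [0.8, 0.5, -0.3]
width: 0.0212
{'t': 13.5, 'q': [-0.217, 0.3263, -0.5467, -0.0007, -0.6982, 0.426], 'eef_pos': [0.4377, -0.2927, 0.0353], 'ee_rot': [3.1414, 0.0006, -1.3623], 'force': [0.8276, 0.5266, -0.2873], 'width': 0.0212}
```

Still closing at 21 mm, so I'll give it a few more rows.

```bash
python3 -m inch '1 0 0 0 0 0 0;1 0 0 0 0 0 0;1 0 0 0 0 0 0' 50; python3 st.py; python3 -m inch '1 0 0 -0.1 0 0 0;1 0 0 -0.2 0 0 0;1 0 0 -0.35 0 0 0;1 0 0 -0.5 0 0 0;1 0 0 -0.6 0 0 0;1 0 0 -0.6 0 0 0'; python3 st.py; python3 - <<'E'
from h import *
from station import arm
f=arm.grab_frame("side");np.savez('pics/side10.npz',**f)
cv2.imwrite('pics/side10.png',cv2.resize(f['img'][70:190,300:440,::-1],None,fx=5,fy=5,interpolation=cv2.INTER_CUBIC))
E
```

```text
t: 13.8
eef_pos: [0.4377, -0.2927, 0.0353]
ee_rot: [3.141, 0.001, -1.362]
force: [0.2, -0.1, -1.1]
width: 0.0115
{'t': 13.8, 'q': [-0.217, 0.3263, -0.5467, -0.0007, -0.6982, 0.426], 'eef_pos': [0.4377, -0.2927, 0.0353], 'ee_rot': [3.1414, 0.0006, -1.3623], 'force': [0.1768, -0.0844, -1.0978], 'width': 0.0115}
t: 14.4
eef_pos: [0.4399, -0.2937, 0.22]
ee_rot: [-3.135, -0.004, -1.362]
force: [-0.0, 0.3, -3.7]
width: 0.0115
{'t': 14.4, 'q': [-0.2171, 0.1181, -0.3239, 0.0007, -1.1212, 0.4258], 'eef_pos': [0.4399, -0.2937, 0.22], 'ee_rot': [-3.1349, -0.0037, -1.3618], 'force': [-0.0414, 0.2543, -3.7181], 'width': 0.0115}
```

View pics/side10.png

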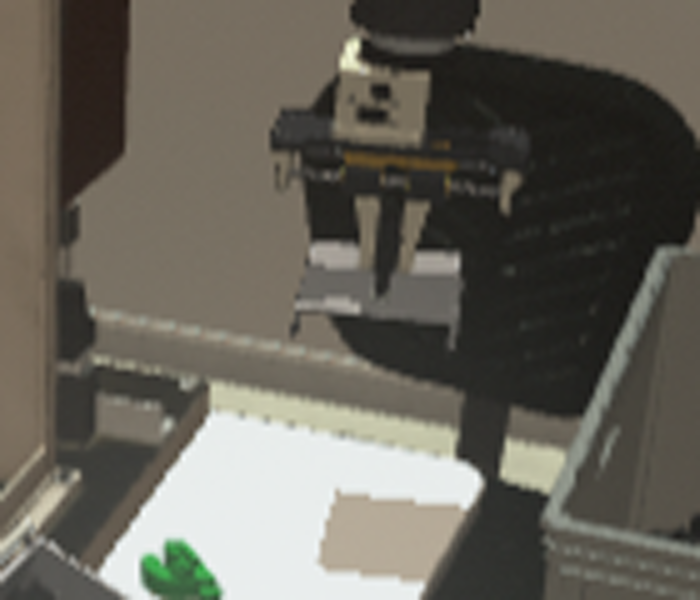

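The side view shows the cover hanging level in the gripper at crop (380,290), gripped across its bar. I'll move sideways first, away from the press column, and then forward.

```bash
cat >> h.py <<'E'
RAIL=C2W([60,0,-6])
def hook(tau,dx=0,dz=0,dy=0,tcp=(6,0,35.3)):
    """TCP position for the cover hook point at rail + (dx,dy,dz) mm world-ish (dx along case yaw)"""
    Rz=Rn.from_euler('z',CY).as_matrix();Rc=Rz@Rn.from_euler('y',-np.radians(tau)).as_matrix()
    v=np.array(tcp,float)-[61,0,16]
    return RAIL+(Rz@np.array([dx,dy,dz])+Rc@v)/1000
E
python3 - <<'E'
from h import *
go([.45,.08,.24],rt(0,'c'))
print(hook(0))
E
```

```text
row: -1.2084 -0.2945 -0.0761 -0.0038 -0.0006 0.2250 | mm [-362.5  -88.3  -22.8] deg [-0.23 -0.04 13.5 ] t 14.45
[0.56275231 0.07983872 0.11132293]
```

```bash
python3 -m inch '1 -0.15 -0.03 -0.07 0 0 0.1;1 -0.3 -0.07 -0.07 0 0 0.225;1 -0.45 -0.11 -0.07 0 0 0.225;1 -0.6 -0.15 -0.07 0 0 0.225;1 -0.75 -0.18 -0.07 0 0 0.225;1 -0.9 -0.22 -0.07 0 0 0.225;1 -0.98 -0.24 -0.07 0 0 0.225;1 -0.98 -0.24 -0.07 0 0 0.225;1 -0.98 -0.24 -0.07 0 0 0.225'; python3 st.py; python3 - <<'E'
from h import *
go(hook(0,6,60),rt(0,'c'))
E
```

```text
t: 15.35
eef_pos: [0.4465, 0.01, 0.235]
ee_rot: [3.139, -0.0, -1.596]
force: [-0.1, 0.2, -3.0]
width: 0.0114
{'t': 15.35, 'q': [0.4655, -0.0328, -0.4476, -0.0011, -1.1587, -0.4905], 'eef_pos': [0.4465, 0.01, 0.235], 'ee_rot': [3.1387, -0.0004, -1.5963], 'force': [-0.0796, 0.184, -2.9763], 'width': 0.0114}
row: -0.2425 -0.4022 0.2111 0.0027 -0.0004 0.0016 | mm [ -72.7 -120.6   63.3] deg [ 0.16 -0.02  0.1 ] t 15.35
```

```bash
python3 -m inch '1 -0.12 -0.05 0.03 0 0 0;1 -0.24 -0.12 0.06 0 0 0;1 -0.242 -0.25 0.12 0 0 0;1 -0.242 -0.35 0.18 0 0 0;1 -0.242 -0.4 0.21 0.003 0 0.002;1 -0.242 -0.4 0.21 0.003 0 0.002;1 -0.242 -0.4 0.21 0.003 0 0.002;1 -0.242 -0.4 0.21 0.003 0 0.002'; python3 st.py; python3 - <<'E'
from h import *
from station import arm
go(hook(0,6,60),rt(0,'c'))
f=arm.grab_frame("side");np.savez('pics/side11.npz',**f)
cv2.imwrite('pics/side11.png',cv2.resize(f['img'][120:220,260:370,::-1],None,fx=6,fy=6,interpolation=cv2.INTER_CUBIC))
f=arm.grab_frame("top");np.savez('pics/top11.npz',**f)
cv2.imwrite('pics/top11.png',cv2.resize(f['img'][140:220,280:380,::-1],None,fx=7,fy=7,interpolation=cv2.INTER_CUBIC))
E
```

```text
t: 16.15
eef_pos: [0.5687, 0.0784, 0.1741]
ee_rot: [-3.138, 0.001, -1.601]
force: [0.6, 0.9, -2.8]
width: 0.0116
{'t': 16.15, 'q': [0.4784, 0.2323, -0.2926, 0.0012, -1.0426, -0.5089], 'eef_pos': [0.5687, 0.0784, 0.1741], 'ee_rot': [-3.1383, 0.0007, -1.6007], 'force': [0.6037, 0.8897, -2.7704], 'width': 0.0116}
row: -0.0041 0.0001 0.0092 -0.0032 0.0007 -0.0026 | mm [-1.2  0.   2.8] deg [-0.19  0.04 -0.16] t 16.15
```

View pics/side11.png

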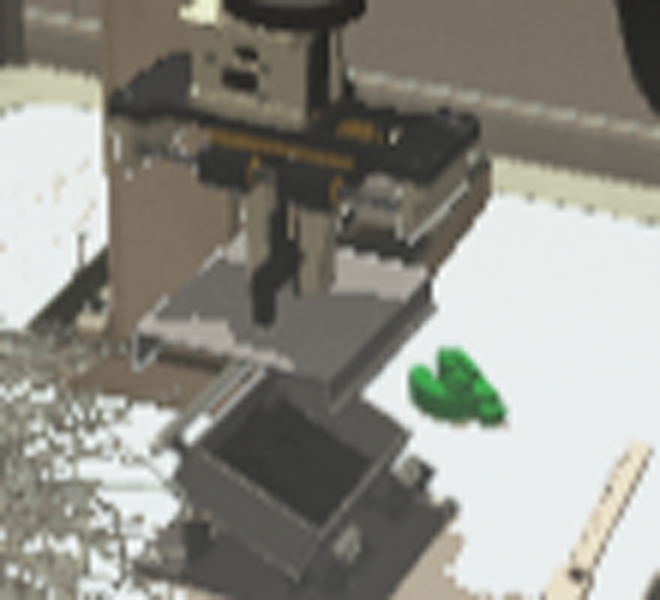

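View pics/top11.png

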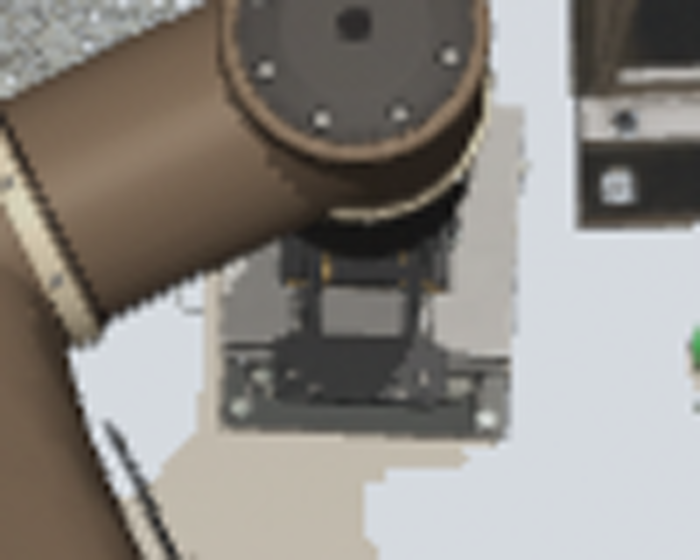

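```bash
python3 - <<'E'
from h import *
from station import arm
s=arm.get_state();R=Rn.from_euler('xyz',s['ee_rot']).as_matrix();p=np.array(s['eef_pos'])
B=np.array([[0,-1,0],[-1,0,0],[0,0,-1.]]);Rc=R@B.T
f=load('side11')
im=cv2.resize(f['img'][110:190,270:345,::-1],None,fx=8,fy=8,interpolation=cv2.INTER_CUBIC)
for c in[(70,70,26),(70,70,0),(-53,70,26),(-53,-70,26),(70,-70,26),(-57,70,4)]:
    w=p+Rc@(np.array(c,float)-[6,0,35.3])/1000
    u=(proj(f,w)-[270,110]+.5)*8-.5;print(c,u.round(0)); cv2.circle(im,tuple(int(v) for v in u),3,(0,0,255),1)
for c in[(60,79,-6),(60,-79,-6),(-47,65,0),(47,65,0),(-47,-65,0)]:
    u=(proj(f,C2W(c))-[270,110]+.5)*8-.5;cv2.circle(im,tuple(int(v) for v in u),3,(255,0,0),1)
cv2.imwrite('pics/side11m.png',im)
E
```

```text
(70, 70, 26) [100. 513.]
(70, 70, 0) [101. 567.]
(-53, 70, 26) [367. 582.]
(-53, -70, 26) [504. 437.]
(70, -70, 26) [253. 378.]
(-57, 70, 4) [375. 631.]
```

View pics/side11m.png

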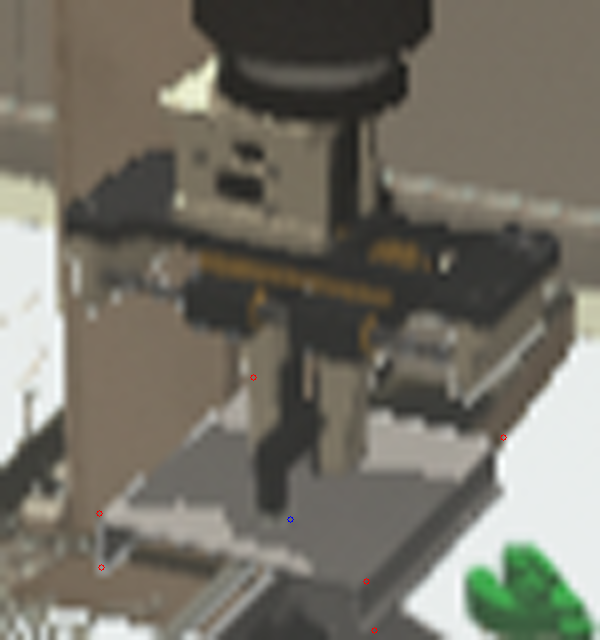

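Predicted cover corners match the picture to about a pixel, so I'll lower the lip behind the rail.

```bash
python3 - <<'E'
from h import *
go(hook(0,6,4),rt(0,'c'))
E
python3 -m inch '1 -0.004 0 0.06 -0.003 0 -0.002;1 -0.004 0 0.1 -0.003 0 -0.002;1 -0.004 0 0.13 -0.003 0 -0.002;1 -0.004 0 0.16 -0.003 0 -0.002;1 -0.004 0 0.18 -0.003 0 -0.002;1 -0.004 0 0.192 -0.003 0 -0.002;1 -0.004 0 0.192 -0.003 0 -0.002'; python3 st.py; python3 - <<'E'
from h import *
from station import arm
go(hook(0,6,4),rt(0,'c'));go(hook(0,0,1),rt(0,'c'))
f=arm.grab_frame("side");np.savez('pics/side12.npz',**f)
s=arm.get_state();R=Rn.from_euler('xyz',s['ee_rot']).as_matrix();p=np.array(s['eef_pos'])
B=np.array([[0,-1,0],[-1,0,0],[0,0,-1.]]);Rc=R@B.T
im=cv2.resize(f['img'][140:210,270:345,::-1],None,fx=8,fy=8,interpolation=cv2.INTER_CUBIC)
for c in[(70,70,26),(70,70,0),(61,70,16),(-53,70,26),(-53,-70,26)]:
    w=p+Rc@(np.array(c,float)-[6,0,35.3])/1000
    u=(proj(f,w)-[270,140]+.5)*8-.5;cv2.circle(im,tuple(int(v) for v in u),3,(0,0,255),1)
for c in[(60,79,-6),(60,-79,-6),(-47,65,0),(47,65,0),(-47,-65,0)]:
    u=(proj(f,C2W(c))-[270,140]+.5)*8-.5;cv2.circle(im,tuple(int(v) for v in u),3,(255,0,0),1)
cv2.imwrite('pics/side12m.png',im)
E
```

```text
row: -0.0024 0.0017 0.1975 -0.0041 0.0012 -0.0019 | mm [-0.7  0.5 59.2] deg [-0.25  0.07 -0.12] t 16.25
t: 16.95
eef_pos: [0.5696, 0.0803, 0.1157]
ee_rot: [3.141, 0.0, -1.598]
force: [-0.8, 0.9, -2.2]
width: 0.0118
{'t': 16.95, 'q': [0.4797, 0.2929, -0.3582, -0.0004, -0.9199, -0.5064], 'eef_pos': [0.5696, 0.0803, 0.1157], 'ee_rot': [3.1413, 0.0002, -1.5978], 'force': [-0.7521, 0.887, -2.1593], 'width': 0.0118}
row: 0.0021 0.0027 0.0012 0.0003 0.0002 0.0002 | mm [0.6 0.8 0.4] deg [0.02 0.01 0.01] t 16.95
row: 0.0021 0.0227 0.0112 0.0003 0.0002 0.0002 | mm [0.6 6.8 3.4] deg [0.02 0.01 0.01] t 16.95
```

View pics/side12m.png

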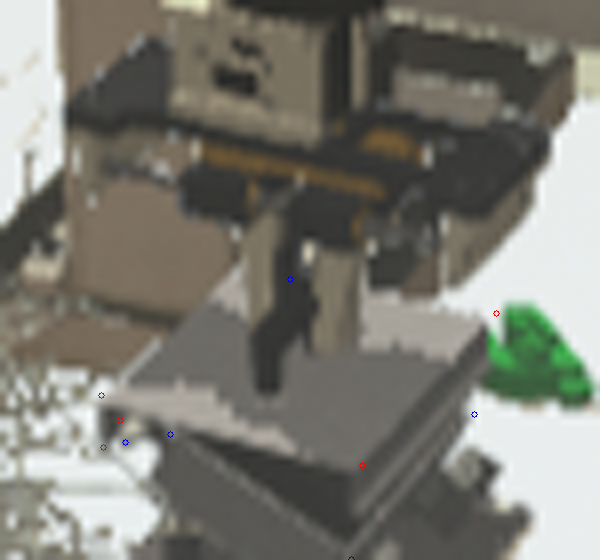

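```bash
python3 -m inch '1 0.002 0.008 0.004 0 0 0;1 0.002 0.014 0.008 0 0 0;1 0.002 0.02 0.011 0 0 0;1 0.002 0.02 0.011 0 0 0'; python3 st.py;python3 -m inch '1 0 0.007 0 0 0 0;1 0 0.007 0 0 0 0;1 0 0.007 0 0 0 0'; python3 st.py
```

```text
t: 17.4
eef_pos: [0.5654, 0.0803, 0.1143]
ee_rot: [-3.137, 0.002, -1.597]
force: [4.2, -0.4, 5.2]
width: 0.0115
{'t': 17.4, 'q': [0.4841, 0.2855, -0.3735, 0.0009, -0.9072, -0.511], 'eef_pos': [0.5654, 0.0803, 0.1143], 'ee_rot': [-3.1372, 0.0016, -1.5971], 'force': [4.2047, -0.4166, 5.1554], 'width': 0.0115}
t: 17.7
eef_pos: [0.563, 0.0805, 0.1141]
ee_rot: [-3.138, 0.002, -1.597]
force: [3.7, -0.4, 6.6]
width: 0.0115
{'t': 17.7, 'q': [0.4862, 0.2825, -0.3781, 0.0004, -0.9061, -0.5129], 'eef_pos': [0.563, 0.0805, 0.1141], 'ee_rot': [-3.1379, 0.0017, -1.5972], 'force': [3.7192, -0.4422, 6.5568], 'width': 0.0115}
```

```bash
python3 -m inch '1 0 0.006 -0.003 0 0 0;1 0 0.006 -0.003 0 0 0;1 0 0.006 -0.003 0 0 0'; python3 st.py;python3 -m inch '1 0 0.006 0 0 0 0;1 0 0.006 0 0 0 0;1 0 0.006 0 0 0 0'; python3 st.py;  python3 - <<'E'
from h import *
from station import arm
f=arm.grab_frame("side");np.savez('pics/side13.npz',**f)
cv2.imwrite('pics/side13.png',cv2.resize(f['img'][170:220,270:345,::-1],None,fx=10,fy=10,interpolation=cv2.INTER_CUBIC))
E
```

```text
t: 18.0
eef_pos: [0.56, 0.0803, 0.1142]
ee_rot: [-3.14, 0.001, -1.598]
force: [1.1, 0.7, 6.9]
width: 0.0118
{'t': 18.0, 'q': [0.4881, 0.2793, -0.3821, -0.0005, -0.9079, -0.5145], 'eef_pos': [0.56, 0.0803, 0.1142], 'ee_rot': [-3.1405, 0.0011, -1.5975], 'force': [1.1438, 0.6839, 6.9362], 'width': 0.0118}
t: 18.3
eef_pos: [0.559, 0.0802, 0.1142]
ee_rot: [-3.139, 0.001, -1.597]
force: [5.1, -1.2, 3.6]
width: 0.0121
{'t': 18.3, 'q': [0.4893, 0.2772, -0.3856, 0.0004, -0.9053, -0.516], 'eef_pos': [0.559, 0.0802, 0.1142], 'ee_rot': [-3.1391, 0.001, -1.5972], 'force': [5.0837, -1.2426, 3.6299], 'width': 0.0121}
```

View pics/side13.png

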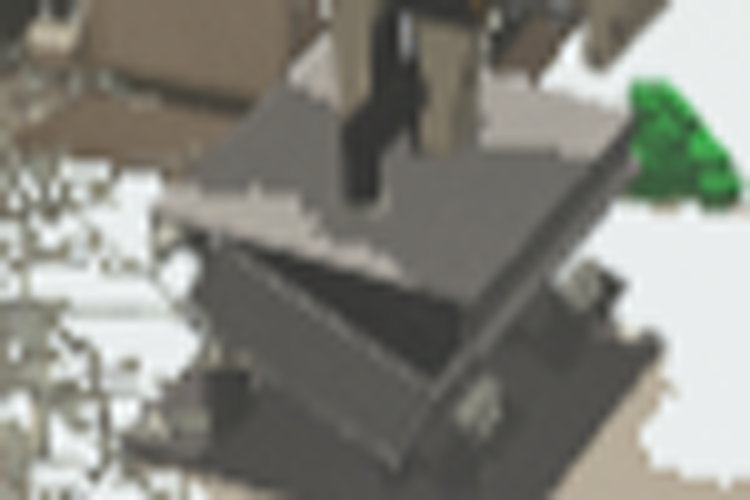

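```bash
python3 -m inch '1 0 0.007 -0.002 0 0 0;1 0 0.007 -0.002 0 0 0;1 0 0.007 -0.002 0 0 0'; python3 st.py
```

```text
t: 18.65
eef_pos: [0.5591, 0.0804, 0.1146]
ee_rot: [-3.136, 0.001, -1.597]
force: [15.9, -3.1, -6.3]
width: 0.0115
{'t': 18.65, 'q': [0.4904, 0.275, -0.3884, 0.0021, -0.9016, -0.518], 'eef_pos': [0.5591, 0.0804, 0.1146], 'ee_rot': [-3.1358, 0.0014, -1.5971], 'force': [15.8864, -3.0731, -6.2645], 'width': 0.0115}
```

Contact is clear: fx is 16 N and the tool stopped at x = 0.559, so the lip bears on the rail. I'll take the rail from this contact and work out the swing about it.

```bash
cat >> h.py <<'E'
RAIL=np.array([.6141,.0788,.0959])
E
python3 - <<'E'
from h import *
for t in(0,3,6,9,12,15,16,17): print(t,end=' ');go(hook(t,0.7,0),rt(t,'c'))
E
```

```text
0 row: 0.0003 -0.0025 -0.0021 -0.0055 0.0014 0.0008 | mm [ 0.1 -0.7 -0.6] deg [-0.33  0.08  0.05] t 18.65
3 row: 0.0004 0.0007 0.0075 0.0445 0.0014 0.0008 | mm [0.1 0.2 2.3] deg [2.67 0.08 0.05] t 18.65
6 row: 0.0004 0.0034 0.0174 0.0945 0.0014 0.0008 | mm [0.1 1.  5.2] deg [5.67 0.08 0.05] t 18.65
9 row: 0.0004 0.0055 0.0273 0.1445 0.0014 0.0007 | mm [0.1 1.7 8.2] deg [8.67 0.09 0.04] t 18.65
12 row: 0.0004 0.0071 0.0373 0.1945 0.0014 0.0007 | mm [ 0.1  2.1 11.2] deg [11.67  0.09  0.04] t 18.65
15 row: 0.0004 0.0082 0.0474 0.2445 0.0015 0.0007 | mm [ 0.1  2.5 14.2] deg [14.67  0.09  0.04] t 18.65
16 row: 0.0004 0.0085 0.0508 0.2611 0.0015 0.0006 | mm [ 0.1  2.5 15.2] deg [15.67  0.09  0.04] t 18.65
17 row: 0.0004 0.0087 0.0542 0.2778 0.0015 0.0006 | mm [ 0.1  2.6 16.3] deg [16.67  0.09  0.04] t 18.65
```

```bash
python3 -m inch '1 0 -0.009 -0.002 0 0 0;1 0 -0.008 0.004 0.03 0 0;1 0 -0.006 0.011 0.06 0 0;1 0 -0.004 0.018 0.095 0 0;1 0 -0.003 0.023 0.12 0 0;1 0 -0.001 0.028 0.145 0 0;1 0 -0.001 0.028 0.145 0 0'; python3 st.py
python3 - <<'E'
from h import *
for t in(9,12,14,15,16,17): print(t,end=' ');go(hook(t,0.7,0),rt(t,'c'))
E
```

```text
t: 19.35
eef_pos: [0.5572, 0.0803, 0.1061]
ee_rot: [-2.986, 0.001, -1.597]
force: [12.6, -2.5, -4.1]
width: 0.0118
{'t': 19.35, 'q': [0.5474, 0.2027, -0.5799, 0.1357, -0.6609, -0.6751], 'eef_pos': [0.5572, 0.0803, 0.1061], 'ee_rot': [-2.986, 0.0012, -1.5965], 'force': [12.5945, -2.4641, -4.1352], 'width': 0.0118}
9 row: -0.0000 -0.0010 -0.0008 0.0014 0.0014 0.0012 | mm [-0.  -0.3 -0.2] deg [0.09 0.08 0.07] t 19.35
12 row: 0.0000 0.0021 0.0089 0.0514 0.0014 0.0012 | mm [0.  0.6 2.7] deg [3.09 0.08 0.07] t 19.35
14 row: 0.0000 0.0039 0.0155 0.0848 0.0014 0.0012 | mm [0.  1.2 4.6] deg [5.09 0.09 0.07] t 19.35
15 row: 0.0000 0.0047 0.0188 0.1014 0.0014 0.0012 | mm [0.  1.4 5.6] deg [6.09 0.09 0.07] t 19.35
16 row: 0.0000 0.0054 0.0221 0.1181 0.0014 0.0011 | mm [0.  1.6 6.6] deg [7.09 0.09 0.07] t 19.35
17 row: 0.0000 0.0061 0.0254 0.1348 0.0015 0.0011 | mm [0.  1.8 7.6] deg [8.09 0.09 0.07] t 19.35
```

```bash
python3 -m inch '1 0 -0.004 0.004 0.025 0 0;1 0 -0.002 0.009 0.05 0 0;1 0 -0.001 0.013 0.07 0 0;1 0 0 0.016 0.085 0 0;1 0 0 0.016 0.085 0 0'; python3 st.py
python3 - <<'E'
from h import *
from station import arm
for t in(15,16,17,18): print(t,end=' ');go(hook(t,0.7,0),rt(t,'c'))
f=arm.grab_frame("side");np.savez('pics/side14.npz',**f)
cv2.imwrite('pics/side14.png',cv2.resize(f['img'][170:220,270:345,::-1],None,fx=10,fy=10,interpolation=cv2.INTER_CUBIC))
E
```

```text
t: 19.85
eef_pos: [0.5567, 0.0801, 0.101]
ee_rot: [-2.9, 0.001, -1.597]
force: [5.9, 0.1, 0.5]
width: 0.0117
{'t': 19.85, 'q': [0.5743, 0.1673, -0.7149, 0.2826, -0.5044, -0.836], 'eef_pos': [0.5567, 0.0801, 0.101], 'ee_rot': [-2.8997, 0.0007, -1.5971], 'force': [5.927, 0.1166, 0.4542], 'width': 0.0117}
15 row: -0.0007 0.0006 0.0023 0.0190 0.0009 0.0007 | mm [-0.2  0.2  0.7] deg [1.14 0.05 0.04] t 19.85
16 row: -0.0007 0.0016 0.0055 0.0357 0.0009 0.0006 | mm [-0.2  0.5  1.6] deg [2.14 0.05 0.04] t 19.85
17 row: -0.0007 0.0026 0.0087 0.0524 0.0009 0.0006 | mm [-0.2  0.8  2.6] deg [3.14 0.05 0.04] t 19.85
18 row: -0.0007 0.0035 0.0120 0.0690 0.0009 0.0006 | mm [-0.2  1.   3.6] deg [4.14 0.05 0.04] t 19.85
```

View pics/side14.png

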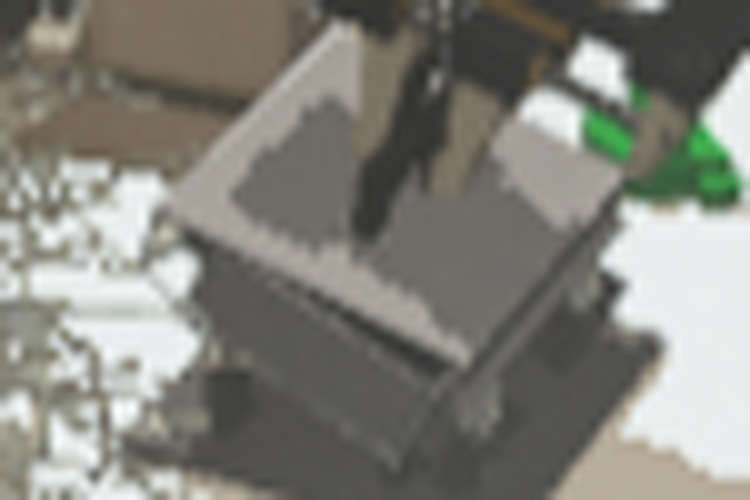

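```bash
python3 -m inch '1 0 0.001 0.003 0.02 0 0;1 0 0.002 0.006 0.036 0 0;1 0 0.002 0.006 0.036 0 0'; python3 st.py; python3 -m inch '1 0 0.001 0.003 0.017 0 0;1 0 0.001 0.003 0.017 0 0'; python3 st.py
python3 - <<'E'
from h import *
for t in(17,18,19): print(t,end=' ');go(hook(t,0.7,0),rt(t,'c'))
E
```

```text
t: 20.2
eef_pos: [0.5567, 0.08, 0.0993]
ee_rot: [-2.862, 0.001, -1.597]
force: [7.4, -1.2, -0.1]
width: 0.0117
{'t': 20.2, 'q': [0.5776, 0.1525, -0.7839, 0.3843, -0.43, -0.938], 'eef_pos': [0.5567, 0.08, 0.0993], 'ee_rot': [-2.862, 0.0006, -1.5972], 'force': [7.4274, -1.1809, -0.1011], 'width': 0.0117}
t: 20.4
eef_pos: [0.557, 0.0802, 0.0993]
ee_rot: [-2.843, 0.001, -1.597]
force: [1.2, 0.5, 10.9]
width: 0.0116
{'t': 20.4, 'q': [0.5749, 0.1446, -0.8194, 0.4474, -0.3932, -0.9979], 'eef_pos': [0.557, 0.0802, 0.0993], 'ee_rot': [-2.8431, 0.0008, -1.5973], 'force': [1.2336, 0.5473, 10.8831], 'width': 0.0116}
17 row: -0.0006 0.0023 0.0028 -0.0017 0.0010 0.0004 | mm [-0.2  0.7  0.9] deg [-0.1   0.06  0.02] t 20.4
18 row: -0.0006 0.0034 0.0060 0.0149 0.0010 0.0004 | mm [-0.2  1.   1.8] deg [0.9  0.06 0.02] t 20.4
19 row: -0.0006 0.0045 0.0093 0.0316 0.0010 0.0004 | mm [-0.2  1.3  2.8] deg [1.9  0.06 0.02] t 20.4
```

At 17° the upward force rises to 11 N, so the front rests on the catches. I'll release and back off along the tool axis.

```bash
python3 -m inch '0.8 0 0 0 0 0 0;0.6 0 0 0 0 0 0;0.4 0 0 0 0 0 0;0.4 0 0 0 0 0 0;0.4 0 0 -0.05 0 0 0;0.4 0 0 -0.15 0 0 0;0.4 0 0 -0.3 0 0 0;0.4 0 0 -0.4 0 0 0;0.4 0 0 -0.4 0 0 0'; python3 st.py; python3 - <<'E'
from h import *
from station import arm
for n,y,x in(("side",150,260),("top",150,290)):
    f=arm.grab_frame(n);np.savez(f'pics/{n}15.npz',**f);cv2.imwrite(f'pics/{n}15.png',cv2.resize(f['img'][y:y+75,x:x+100,::-1],None,fx=8,fy=8,interpolation=cv2.INTER_CUBIC))
E
```

```text
t: 21.3
eef_pos: [0.5226, 0.0822, 0.2174]
ee_rot: [-2.84, 0.005, -1.597]
force: [0.2, 1.1, 0.1]
width: 0.0523
{'t': 21.3, 'q': [0.6575, -0.0585, -0.6643, 0.2757, -0.7445, -0.867], 'eef_pos': [0.5226, 0.0822, 0.2174], 'ee_rot': [-2.8396, 0.0046, -1.5969], 'force': [0.2256, 1.1184, 0.1439], 'width': 0.0523}
```

View pics/side15.png

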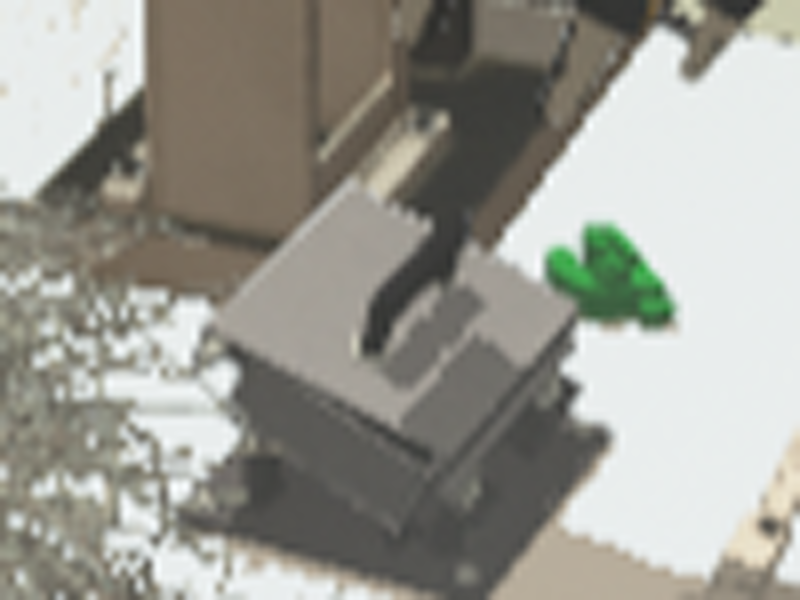

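View pics/top15.png

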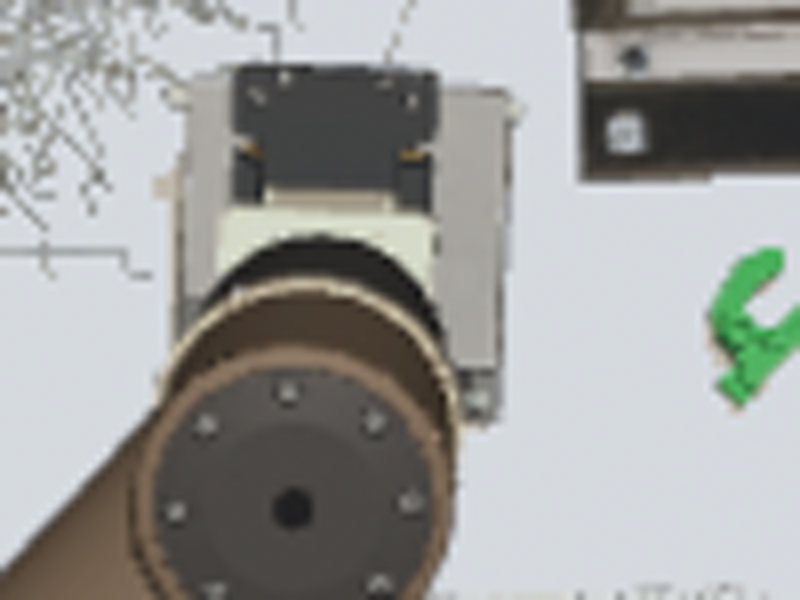

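The cover hangs on the rail: in the top view the rail ends show at crop (172,95) and (515,105), overhanging about equally. Its front rests on the catches. Now I'll check reach for the corner presses.

```bash
cat >> h.py <<'E'
O=np.array([.5569,.0803,.0770])
E
python3 - <<'E'
from ik import *
from h import *
for y in(40,-40):
  for t in(14,10,5,0):
    for z in(40,17,4):
      for q in ik(C2W([-47,y,z]),rt(t),n=6): print(y,t,z,C2W([-47,y,z]).round(3),q.round(2))
go(C2W([-47,40,45]),rt(8))
# check where plate corner is: triangulate expected front-left corner in side15
f=load('side15')
for nm,tau in(('17',17),('24',24)):
    Rz=Rn.from_euler('z',CY).as_matrix();Rc=Rz@Rn.from_euler('y',-np.radians(tau)).as_matrix()
    for c in[(-53,70,26),(-53,-70,26),(70,70,26)]:
        w=RAIL+Rc@(np.array(c,float)-[61,0,16])/1000;print(nm,c,((proj(f,w)-[260,150]+.5)*8-.5).round(0))
E
```

```text
40 14 40 [0.499 0.122 0.094] [ 0.73  0.1  -0.85  0.38 -0.47 -2.65]
40 14 17 [0.508 0.122 0.073] [ 0.7   0.15 -0.87  0.43 -0.4  -2.68]
40 14 4 [0.513 0.121 0.062] [ 0.68  0.17 -0.89  0.47 -0.36 -2.71]
40 10 40 [0.499 0.122 0.094] [ 0.71  0.13 -0.74  0.21 -0.58 -2.48]
40 10 17 [0.508 0.122 0.073] [ 0.69  0.18 -0.75  0.23 -0.52 -2.48]
40 10 4 [0.513 0.121 0.062] [ 0.68  0.21 -0.76  0.24 -0.49 -2.49]
40 5 40 [0.499 0.122 0.094] [ 0.67  0.18 -0.62  0.09 -0.71 -2.33]
40 5 17 [0.508 0.122 0.073] [ 0.65  0.22 -0.63  0.09 -0.66 -2.32]
40 5 4 [0.513 0.121 0.062] [ 0.64  0.25 -0.63  0.09 -0.63 -2.32]
40 0 40 [0.499 0.122 0.094] [ 0.62  0.22 -0.52 -0.   -0.83 -2.22]
40 0 17 [0.508 0.122 0.073] [ 0.61  0.27 -0.52 -0.   -0.79 -2.21]
40 0 4 [0.513 0.121 0.062] [ 0.6   0.29 -0.52 -0.   -0.76 -2.2 ]
-40 14 40 [0.497 0.042 0.094] [ 0.57  0.07 -0.87  0.32 -0.45 -2.44]
-40 14 17 [0.506 0.042 0.073] [ 0.55  0.12 -0.89  0.37 -0.38 -2.48]
-40 14 4 [0.511 0.042 0.062] [ 0.54  0.15 -0.91  0.4  -0.33 -2.5 ]
-40 10 40 [0.497 0.042 0.094] [ 0.55  0.1  -0.76  0.18 -0.57 -2.29]
-40 10 17 [0.506 0.042 0.073] [ 0.54  0.15 -0.77  0.19 -0.51 -2.3 ]
-40 10 4 [0.511 0.042 0.062] [ 0.53  0.18 -0.78  0.2  -0.47 -2.3 ]
-40 5 40 [0.497 0.042 0.094] [ 0.52  0.15 -0.65  0.07 -0.7  -2.17]
-40 5 17 [0.506 0.042 0.073] [ 0.5   0.2  -0.65  0.07 -0.65 -2.16]
-40 5 4 [0.511 0.042 0.062] [ 0.5   0.22 -0.65  0.08 -0.62 -2.16]
-40 0 40 [0.497 0.042 0.094] [ 0.48  0.2  -0.55 -0.   -0.82 -2.08]
-40 0 17 [0.506 0.042 0.073] [ 0.47  0.24 -0.55 -0.   -0.78 -2.07]
-40 0 4 [0.511 0.042 0.062] [ 0.46  0.27 -0.55 -0.   -0.75 -2.06]
row: -0.1333 0.1933 0.3392 -0.1168 0.1192 1.4965 | mm [-40.   58.  101.8] deg [-7.01  7.15 89.79] t 21.4
17 (-53, 70, 26) [460. 459.]
17 (-53, -70, 26) [591. 304.]
17 (70, 70, 26) [210. 320.]
24 (-53, 70, 26) [451. 484.]
24 (-53, -70, 26) [582. 327.]
24 (70, 70, 26) [213. 320.]
```

```bash
python3 - <<'E'
from h import *
f=load('side15')
im=cv2.resize(f['img'][165:225,280:340,::-1],None,fx=10,fy=10,interpolation=cv2.INTER_CUBIC)
Rz=Rn.from_euler('z',CY).as_matrix();Rc=Rz@Rn.from_euler('y',-np.radians(17)).as_matrix()
for c in[(-53,70,26),(-53,-70,26),(70,70,26),(70,-70,26),(-57,70,4),(-57,-70,4)]:
    w=RAIL+Rc@(np.array(c,float)-[61,0,16])/1000;u=(proj(f,w)-[280,165]+.5)*10-.5;cv2.circle(im,tuple(int(v) for v in u),3,(0,0,255),1)
cv2.imwrite('pics/side15m.png',im)
E
```

```text
(no output)
```

View pics/side15m.png

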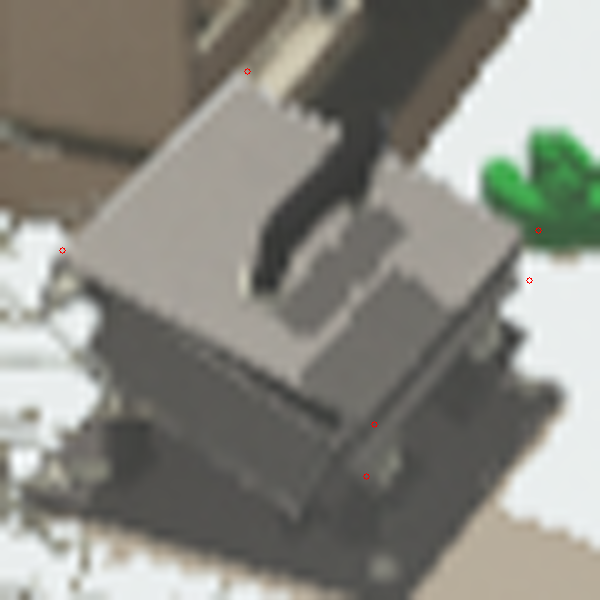

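```bash
python3 - <<'E'
from h import *
f=load('top15')
im=cv2.resize(f['img'][150:210,300:370,::-1],None,fx=10,fy=10,interpolation=cv2.INTER_CUBIC)
Rz=Rn.from_euler('z',CY).as_matrix()
for tau,col in((17,(0,0,255)),(24,(255,0,0)),(10,(0,160,0))):
  Rc=Rz@Rn.from_euler('y',-np.radians(tau)).as_matrix()
  for c in[(-53,70,26),(-53,-70,26),(70,70,26),(70,-70,26)]:
    w=RAIL+Rc@(np.array(c,float)-[61,0,16])/1000;u=(proj(f,w)-[300,150]+.5)*10-.5;cv2.circle(im,tuple(int(v) for v in u),3,col,1)
for c in[(60,79,-6),(60,-79,-6)]:
    u=(proj(f,C2W(c))-[300,150]+.5)*10-.5;cv2.circle(im,tuple(int(v) for v in u),3,(255,0,255),1)
cv2.imwrite('pics/top15m.png',im)
E
```

```text
(no output)
```

View pics/top15m.png

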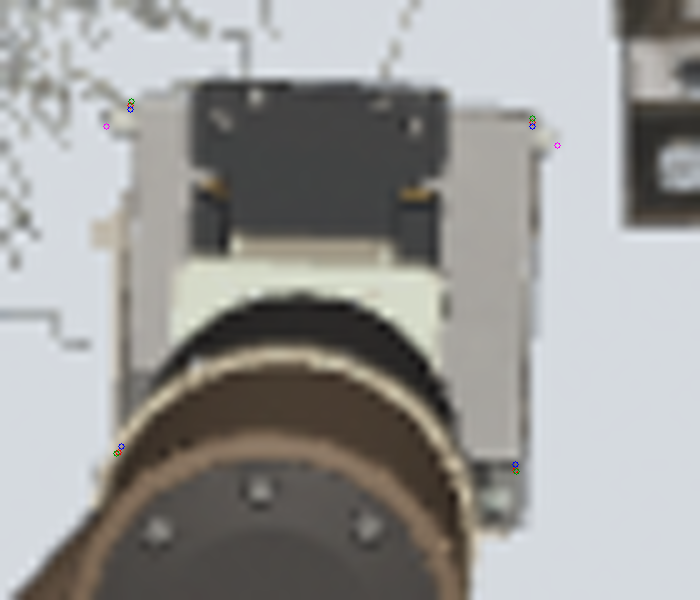

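```bash
python3 -m inch '0.7 -0.05 0 -0.1 -0.05 0.06 0.8;0.8 -0.1 0.1 -0.1 -0.1 0.1 0.8;1 -0.1 0.1 -0.1 -0.1 0.1 0.8;1 -0.1 0.1 -0.1 -0.1 0.1 0.8;1 -0.1 0.1 -0.1 -0.1 0.1 0.8;1 -0.1 0.1 -0.1 -0.1 0.1 0.8;1 -0.1 0.1 -0.1 -0.1 0.1 0.8' 40; python3 st.py; python3 - <<'E'
from h import *
go(C2W([-47,40,60]),rt(10))
E
```

```text
t: 22.1
eef_pos: [0.4849, 0.1116, 0.231]
ee_rot: [-2.996, 0.084, -2.441]
force: [0.1, -0.0, 0.3]
width: 0.0027
{'t': 22.1, 'q': [0.7403, -0.0284, -0.5376, 0.1777, -0.9911, -1.7087], 'eef_pos': [0.4849, 0.1116, 0.231], 'ee_rot': [-2.9964, 0.0836, -2.4408], 'force': [0.0553, -0.0456, 0.2526], 'width': 0.0027}
row: -0.0042 0.0715 0.3898 -0.0430 -0.0327 0.6936 | mm [ -1.3  21.5 116.9] deg [-2.58 -1.96 41.62] t 22.1
```

```bash
python3 -m inch '1 -0.004 0.05 0.05 -0.04 -0.03 0.3;1 -0.004 0.07 0.1 -0.043 -0.033 0.69;1 -0.004 0.07 0.15 -0.043 -0.033 0.69;1 -0.004 0.07 0.25 -0.043 -0.033 0.69;1 -0.004 0.07 0.35 -0.043 -0.033 0.69;1 -0.004 0.07 0.39 -0.043 -0.033 0.69;1 -0.004 0.07 0.39 -0.043 -0.033 0.69;1 -0.004 0.07 0.39 -0.043 -0.033 0.69'; python3 st.py; python3 - <<'E'
from h import *
from station import arm
go(C2W([-47,40,20]),rt(10))
go(C2W([-47,40,4]),rt(10))
f=arm.grab_frame("side");np.savez('pics/side16.npz',**f)
cv2.imwrite('pics/side16.png',cv2.resize(f['img'][140:220,270:350,::-1],None,fx=7,fy=7,interpolation=cv2.INTER_CUBIC))
E
```

```text
t: 22.9
eef_pos: [0.491, 0.1219, 0.1142]
ee_rot: [-3.141, 0.177, 3.123]
force: [0.6, 0.7, 1.0]
width: 0.0006
{'t': 22.9, 'q': [0.7215, 0.091, -0.7257, 0.2022, -0.6329, -2.4671], 'eef_pos': [0.491, 0.1219, 0.1142], 'ee_rot': [-3.1414, 0.1768, 3.1228], 'force': [0.6384, 0.6843, 1.0191], 'width': 0.0006}
row: -0.0300 0.0003 0.1342 0.0012 0.0021 0.0079 | mm [-9.   0.1 40.3] deg [0.07 0.13 0.47] t 22.9
row: -0.0428 0.0001 0.1860 0.0012 0.0021 0.0079 | mm [-12.8   0.   55.8] deg [0.07 0.13 0.47] t 22.9
```

View pics/side16.png

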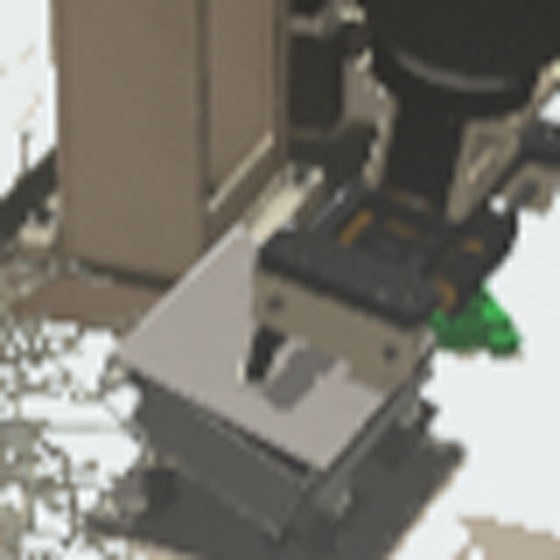

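```bash
python3 -m inch '1 -0.01 0 0.04 0 0 0.008;1 -0.02 0 0.08 0 0 0.008;1 -0.028 0 0.11 0 0 0.008;1 -0.029 0 0.12 0 0 0.008;1 -0.029 0 0.12 0 0 0.008'; python3 st.py; python3 - <<'E'
from h import *
from station import arm
go(C2W([-47,40,4]),rt(10))
s=arm.get_state();print('case',((RC.T@(np.array(s['eef_pos'])-O))*1000).round(1))
f=arm.grab_frame("side");np.savez('pics/side17.npz',**f)
u=(proj(f,np.array(s['eef_pos']))-[270,140]+.5)*7-.5;print('tip px',u)
cv2.imwrite('pics/side17.png',cv2.resize(f['img'][140:220,270:350,::-1],None,fx=7,fy=7,interpolation=cv2.INTER_CUBIC))
E
```

```text
t: 23.45
eef_pos: [0.5061, 0.1219, 0.0807]
ee_rot: [3.139, 0.177, 3.112]
force: [0.2, -0.8, 0.7]
width: 0.0004
{'t': 23.45, 'q': [0.6947, 0.1632, -0.747, 0.2268, -0.5367, -2.4828], 'eef_pos': [0.5061, 0.1219, 0.0807], 'ee_rot': [3.139, 0.1774, 3.112], 'force': [0.2281, -0.7712, 0.6855], 'width': 0.0004}
row: -0.0128 -0.0008 0.0671 0.0021 0.0027 -0.0022 | mm [-3.8 -0.2 20.1] deg [ 0.12  0.16 -0.13] t 23.45
case [-45.9  40.2  24.5]
tip px [353.29050897 424.95878968]
```

View pics/side17.png

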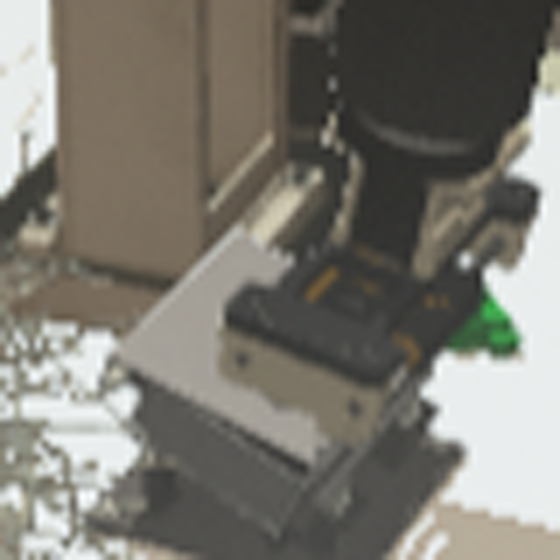

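```bash
python3 -m inch '1 -0.002 0 0.01 0 0 0;1 -0.004 0 0.02 0 0 0;1 -0.005 0 0.027 0 0 0;1 -0.005 0 0.027 0 0 0'; python3 st.py; python3 -m inch '1 -0.001 0 0.007 0 0 0;1 -0.002 0 0.014 0 0 0;1 -0.002 0 0.014 0 0 0'; python3 st.py;
```

```text
t: 23.9
eef_pos: [0.5105, 0.1231, 0.0741]
ee_rot: [3.137, 0.18, 3.112]
force: [1.1, 2.2, 4.0]
width: 0.0006
{'t': 23.9, 'q': [0.6894, 0.1787, -0.7512, 0.2353, -0.5132, -2.4868], 'eef_pos': [0.5105, 0.1231, 0.0741], 'ee_rot': [3.1367, 0.1804, 3.1124], 'force': [1.0605, 2.179, 3.9895], 'width': 0.0006}
t: 24.2
eef_pos: [0.5102, 0.1217, 0.0687]
ee_rot: [3.139, 0.177, 3.112]
force: [-0.7, 0.1, -0.8]
width: 0.0007
{'t': 24.2, 'q': [0.6869, 0.1878, -0.7565, 0.2383, -0.5027, -2.4894], 'eef_pos': [0.5102, 0.1217, 0.0687], 'ee_rot': [3.1389, 0.1771, 3.1116], 'force': [-0.7445, 0.0788, -0.8137], 'width': 0.0007}
```

```bash
python3 -m inch '1 -0.001 0 0.005 0 0 0;1 -0.002 0 0.01 0 0 0;1 -0.002 0 0.01 0 0 0'; python3 st.py; python3 -m inch '1 -0.001 0 0.005 0 0 0;1 -0.002 0 0.01 0 0 0;1 -0.002 0 0.01 0 0 0'; python3 st.py;python3 - <<'E'
from h import *
from station import arm
s=arm.get_state();print('case',((RC.T@(np.array(s['eef_pos'])-O))*1000).round(1))
E
```

```text
t: 24.5
eef_pos: [0.5111, 0.1214, 0.0658]
ee_rot: [3.139, 0.177, 3.112]
force: [-0.9, -0.5, 1.4]
width: 0.0006
{'t': 24.5, 'q': [0.6846, 0.1939, -0.7588, 0.2416, -0.4949, -2.491], 'eef_pos': [0.5111, 0.1214, 0.0658], 'ee_rot': [3.1395, 0.1767, 3.1116], 'force': [-0.9275, -0.507, 1.4433], 'width': 0.0006}
t: 24.8
eef_pos: [0.5122, 0.1215, 0.0636]
ee_rot: [3.139, 0.177, 3.112]
force: [-8.4, -0.6, 12.9]
width: 0.0006
{'t': 24.8, 'q': [0.683, 0.1988, -0.7603, 0.2447, -0.4879, -2.4928], 'eef_pos': [0.5122, 0.1215, 0.0636], 'ee_rot': [3.1393, 0.1772, 3.1117], 'force': [-8.3799, -0.606, 12.888], 'width': 0.0006}
case [-47.3  40.    6.3]
```

```bash
python3 -m inch '1 -0.001 0 0.004 0 0 0;1 -0.001 0 0.004 0 0 0'; python3 st.py; python3 -m inch '1 -0.001 0 0.004 0 0 0;1 -0.001 0 0.004 0 0 0'; python3 st.py; python3 - <<'E'
from h import *
from station import arm
s=arm.get_state();print('case',((RC.T@(np.array(s['eef_pos'])-O))*1000).round(1))
f=arm.grab_frame("side");np.savez('pics/side18.npz',**f)
cv2.imwrite('pics/side18.png',cv2.resize(f['img'][140:220,270:350,::-1],None,fx=7,fy=7,interpolation=cv2.INTER_CUBIC))
E
```

```text
t: 25.0
eef_pos: [0.5124, 0.1215, 0.0633]
ee_rot: [3.139, 0.178, 3.112]
force: [-17.3, -0.3, 26.1]
width: 0.0004
{'t': 25.0, 'q': [0.6827, 0.1993, -0.7609, 0.2455, -0.4866, -2.4933], 'eef_pos': [0.5124, 0.1215, 0.0633], 'ee_rot': [3.1392, 0.1775, 3.1118], 'force': [-17.27, -0.2788, 26.065], 'width': 0.0004}
t: 25.2
eef_pos: [0.5126, 0.1215, 0.0631]
ee_rot: [3.139, 0.178, 3.112]
force: [-28.8, 2.6, 42.7]
width: 0.0009
{'t': 25.2, 'q': [0.6824, 0.1997, -0.7615, 0.2464, -0.4853, -2.4938], 'eef_pos': [0.5126, 0.1215, 0.0631], 'ee_rot': [3.1391, 0.178, 3.1118], 'force': [-28.7706, 2.6486, 42.7177], 'width': 0.0009}
case [-47.1  39.9   5.8]
```

View pics/side18.png

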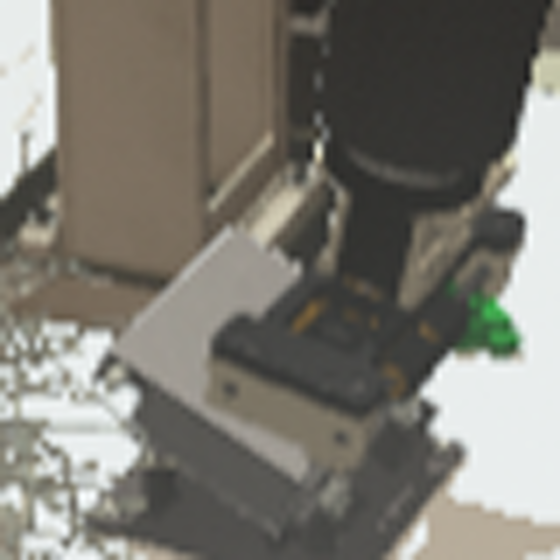

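The left corner has hit a hard stop, with force rising to about 50 N for 0.3 mm, so the plate is on the rim there. Backing off to look.

```bash
python3 -m inch '1 0 0 -0.03 0 0 0;1 0 0 -0.1 0 0 0;1 0 0 -0.2 0 0 0;1 0 0 -0.3 0 0 0;1 0 0 -0.3 0 0 0'; python3 st.py; python3 - <<'E'
from h import *
from station import arm
go(C2W([-47,-40,40]),rt(10))
f=arm.grab_frame("side");np.savez('pics/side19.npz',**f)
cv2.imwrite('pics/side19.png',cv2.resize(f['img'][160:220,270:345,::-1],None,fx=10,fy=10,interpolation=cv2.INTER_CUBIC))
E
```

```text
t: 25.75
eef_pos: [0.4993, 0.1235, 0.1534]
ee_rot: [3.135, 0.183, 3.112]
force: [0.4, 0.0, 0.7]
width: 0.0002
{'t': 25.75, 'q': [0.7134, 0.0513, -0.6529, 0.1767, -0.7343, -2.4367], 'eef_pos': [0.4993, 0.1235, 0.1534], 'ee_rot': [3.1346, 0.1828, 3.1119], 'force': [0.3739, 0.0486, 0.7113], 'width': 0.0002}
row: 0.0367 -0.2736 0.1913 0.0063 0.0079 -0.0023 | mm [ 11.  -82.1  57.4] deg [ 0.38  0.47 -0.14] t 25.75
```

View pics/side19.png

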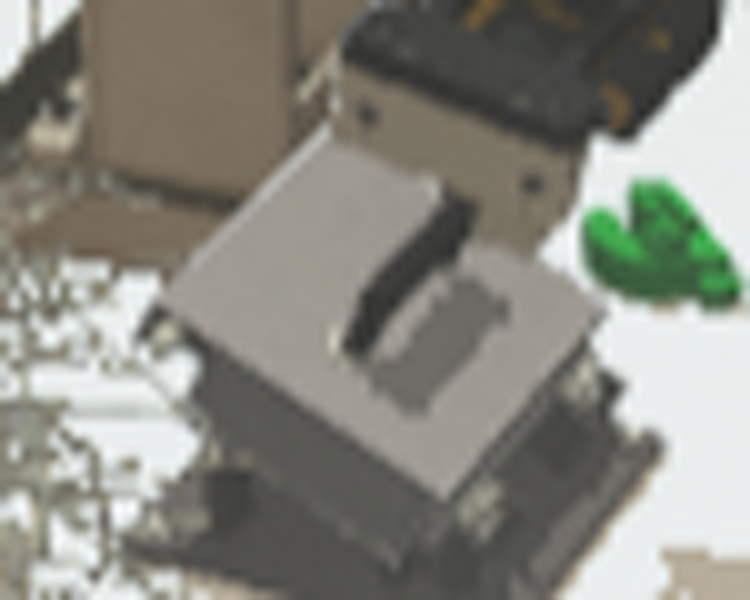

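```bash
python3 -m inch '1 0 -0.14 0 0 0 0;1 0.02 -0.27 0.03 0 0 0;1 0.036 -0.274 0.1 0.006 0.008 -0.002;1 0.036 -0.274 0.17 0.006 0.008 -0.002;1 0.036 -0.274 0.19 0.006 0.008 -0.002;1 0.036 -0.274 0.19 0.006 0.008 -0.002'; python3 st.py; python3 - <<'E'
from h import *
go(C2W([-47,-40,22]),rt(10));go(C2W([-47,-40,8]),rt(10))
E
```

```text
t: 26.4
eef_pos: [0.4939, 0.0395, 0.0898]
ee_rot: [-3.136, 0.166, 3.114]
force: [-0.1, 0.8, -0.1]
width: 0.0002
{'t': 26.4, 'q': [0.5504, 0.1118, -0.763, 0.1782, -0.5667, -2.2936], 'eef_pos': [0.4939, 0.0395, 0.0898], 'ee_rot': [-3.1359, 0.1662, 3.114], 'force': [-0.0597, 0.767, -0.0549], 'width': 0.0002}
row: -0.0261 0.0087 0.0443 -0.0055 -0.0080 -0.0004 | mm [-7.8  2.6 13.3] deg [-0.33 -0.48 -0.02] t 26.4
row: -0.0378 0.0090 0.0895 -0.0055 -0.0080 -0.0004 | mm [-11.3   2.7  26.9] deg [-0.33 -0.48 -0.02] t 26.4
```

```bash
python3 -m inch '1 -0.012 0.008 0.02 -0.005 -0.008 0;1 -0.025 0.008 0.04 -0.005 -0.008 0;1 -0.028 0.008 0.052 -0.005 -0.008 0;1 -0.028 0.008 0.052 -0.005 -0.008 0'; python3 st.py;python3 -m inch '1 -0.002 0 0.008 0 0 0;1 -0.004 0 0.014 0 0 0;1 -0.004 0 0.014 0 0 0'; python3 st.py;python3 -m inch '1 -0.001 0 0.005 0 0 0;1 -0.002 0 0.01 0 0 0;1 -0.002 0 0.01 0 0 0'; python3 st.py; python3 - <<'E'
from h import *
from station import arm
s=arm.get_state();print('case',((RC.T@(np.array(s['eef_pos'])-O))*1000).round(1))
E
```

```text
t: 26.8
eef_pos: [0.5058, 0.0421, 0.077]
ee_rot: [3.14, 0.177, 3.114]
force: [0.0, 0.3, -1.2]
width: 0.0004
{'t': 26.8, 'q': [0.5395, 0.1456, -0.7685, 0.1915, -0.5141, -2.298], 'eef_pos': [0.5058, 0.0421, 0.077], 'ee_rot': [3.1404, 0.1771, 3.1139], 'force': [0.0194, 0.3491, -1.21], 'width': 0.0004}
t: 27.1
eef_pos: [0.5077, 0.042, 0.0733]
ee_rot: [3.14, 0.177, 3.114]
force: [-1.0, -0.6, -0.5]
width: 0.0005
{'t': 27.1, 'q': [0.5366, 0.1541, -0.7705, 0.1945, -0.503, -2.2989], 'eef_pos': [0.5077, 0.042, 0.0733], 'ee_rot': [3.1401, 0.1775, 3.1138], 'force': [-0.9842, -0.6372, -0.483], 'width': 0.0005}
t: 27.4
eef_pos: [0.5087, 0.042, 0.0704]
ee_rot: [3.14, 0.177, 3.114]
force: [-0.5, -0.8, -0.4]
width: 0.0005
{'t': 27.4, 'q': [0.5349, 0.1606, -0.7725, 0.197, -0.4947, -2.3001], 'eef_pos': [0.5087, 0.042, 0.0704], 'ee_rot': [3.1402, 0.1773, 3.1139], 'force': [-0.4807, -0.8499, -0.3648], 'width': 0.0005}
case [-45.7 -39.6  13.2]
```

```bash
python3 -m inch '1 -0.001 0 0.005 0 0 0;1 -0.002 0 0.01 0 0 0;1 -0.002 0 0.01 0 0 0'; python3 st.py;python3 -m inch '1 -0.001 0 0.004 0 0 0;1 -0.002 0 0.008 0 0 0;1 -0.002 0 0.008 0 0 0'; python3 st.py; python3 - <<'E'
from h import *
from station import arm
s=arm.get_state();print('case',((RC.T@(np.array(s['eef_pos'])-O))*1000).round(1))
E
```

```text
t: 27.7
eef_pos: [0.5099, 0.042, 0.0675]
ee_rot: [3.14, 0.177, 3.114]
force: [-0.3, 0.1, 0.1]
width: 0.0003
{'t': 27.7, 'q': [0.5332, 0.167, -0.7743, 0.1996, -0.4864, -2.3015], 'eef_pos': [0.5099, 0.042, 0.0675], 'ee_rot': [3.1402, 0.1773, 3.1138], 'force': [-0.3443, 0.0858, 0.0662], 'width': 0.0003}
t: 28.0
eef_pos: [0.5109, 0.042, 0.0654]
ee_rot: [3.14, 0.177, 3.114]
force: [-0.7, -0.6, -0.4]
width: 0.0007
{'t': 28.0, 'q': [0.5317, 0.1722, -0.7754, 0.2016, -0.48, -2.3024], 'eef_pos': [0.5109, 0.042, 0.0654], 'ee_rot': [3.1402, 0.1774, 3.1138], 'force': [-0.7152, -0.6214, -0.4288], 'width': 0.0007}
case [-45.8 -39.6   7.6]
```

```bash
python3 -m inch '1 -0.001 0 0.004 0 0 0;1 -0.001 0 0.004 0 0 0'; python3 st.py;python3 -m inch '1 -0.001 0 0.004 0 0 0;1 -0.001 0 0.004 0 0 0'; python3 st.py;python3 -m inch '1 -0.001 0 0.003 0 0 0;1 -0.001 0 0.003 0 0 0'; python3 st.py; python3 - <<'E'
from h import *
from station import arm
s=arm.get_state();print('case',((RC.T@(np.array(s['eef_pos'])-O))*1000).round(1))
E
```

```text
t: 28.2
eef_pos: [0.5114, 0.0419, 0.0645]
ee_rot: [3.14, 0.178, 3.114]
force: [-3.2, 0.1, 5.1]
width: 0.0007
{'t': 28.2, 'q': [0.531, 0.1742, -0.7759, 0.2027, -0.4773, -2.3028], 'eef_pos': [0.5114, 0.0419, 0.0645], 'ee_rot': [3.1402, 0.1776, 3.1139], 'force': [-3.1694, 0.1062, 5.066], 'width': 0.0007}
t: 28.4
eef_pos: [0.5116, 0.0419, 0.0641]
ee_rot: [3.14, 0.178, 3.114]
force: [-10.2, 2.3, 16.5]
width: 0.0003
{'t': 28.4, 'q': [0.5306, 0.1752, -0.7764, 0.2034, -0.4758, -2.3033], 'eef_pos': [0.5116, 0.0419, 0.0641], 'ee_rot': [3.1403, 0.1777, 3.1139], 'force': [-10.1651, 2.3046, 16.5359], 'width': 0.0003}
t: 28.6
eef_pos: [0.5118, 0.0418, 0.0639]
ee_rot: [3.14, 0.178, 3.114]
force: [-18.8, 3.5, 27.8]
width: 0.0004
{'t': 28.6, 'q': [0.5304, 0.1757, -0.7766, 0.2039, -0.4749, -2.3035], 'eef_pos': [0.5118, 0.0418, 0.0639], 'ee_rot': [3.1403, 0.1779, 3.114], 'force': [-18.825, 3.5288, 27.8025], 'width': 0.0004}
case [-45.6 -39.7   5.9]
```

The right corner meets the same hard stop at the same height. Retreating for a clear look.

```bash
python3 -m inch '1 0 0 -0.03 0 0 0;1 0 0 -0.1 0 0 0;1 0 0 -0.25 0 0 0;1 0 0 -0.4 0 0 0;1 0 -0.2 -0.6 0 0 0;1 0 -0.4 -0.6 0 0 0;1 0 -0.6 -0.6 0 0 0;1 0 -0.8 -0.6 0 0 0;1 0 -0.9 -0.6 0 0 0;1 0 -0.9 -0.6 0 0 0'; python3 st.py; python3 - <<'E'
from h import *
from station import arm
f=arm.grab_frame("side");np.savez('pics/side20.npz',**f)
cv2.imwrite('pics/side20.png',cv2.resize(f['img'][170:230,275:345,::-1],None,fx=10,fy=10,interpolation=cv2.INTER_CUBIC))
g=arm.grab_frame("top");np.savez('pics/top20.npz',**g)
cv2.imwrite('pics/top20.png',cv2.resize(g['img'][150:210,300:370,::-1],None,fx=10,fy=10,interpolation=cv2.INTER_CUBIC))
for n,f in(('top',g),('side',f)):
    W=cloud(f).reshape(-1,3); L=(W-O)@RC*1000
    for nm,a in(('front L',(-48,-20,15,60)),('front R',(-48,-20,-60,-15)),('back L',(20,55,15,60)),('back R',(20,55,-60,-15))):
        m=(L[:,0]>a[0])&(L[:,0]<a[1])&(L[:,1]>a[2])&(L[:,1]<a[3])&(abs(L[:,2]-6)<20)
        print(n,nm,m.sum(),np.median(L[m,2]).round(2),L[m,2].mean().round(2))
    m=(L[:,0]>-45)&(L[:,0]<60)&(abs(L[:,1])>48)&(abs(L[:,1])<64)&(abs(L[:,2]-6)<20)
    A=np.c_[L[m,:2],np.ones(m.sum())];c=np.linalg.lstsq(A,L[m,2],rcond=None)[0];print('slope x,y deg',np.degrees(c[:2]).round(2),c[2].round(2))
E
```

```text
t: 29.6
eef_pos: [0.4727, -0.2298, 0.2397]
ee_rot: [3.14, 0.179, 3.113]
force: [0.1, -0.1, 0.7]
width: 0.0004
{'t': 29.6, 'q': [-0.0884, 0.0011, -0.4119, -0.0146, -0.9795, -1.5038], 'eef_pos': [0.4727, -0.2298, 0.2397], 'ee_rot': [3.1401, 0.1787, 3.1131], 'force': [0.0954, -0.0837, 0.6855], 'width': 0.0004}
top front L 92 3.64 3.31
top front R 96 3.65 3.54
top back L 123 4.24 3.91
top back R 126 3.68 3.63
slope x,y deg [ 0.08 -0.18] 3.73
side front L 69 1.99 2.15
side front R 64 1.56 1.85
side back L 84 2.51 2.35
side back R 74 2.2 2.16
slope x,y deg [0.11 0.09] 2.3
```

View pics/side20.png

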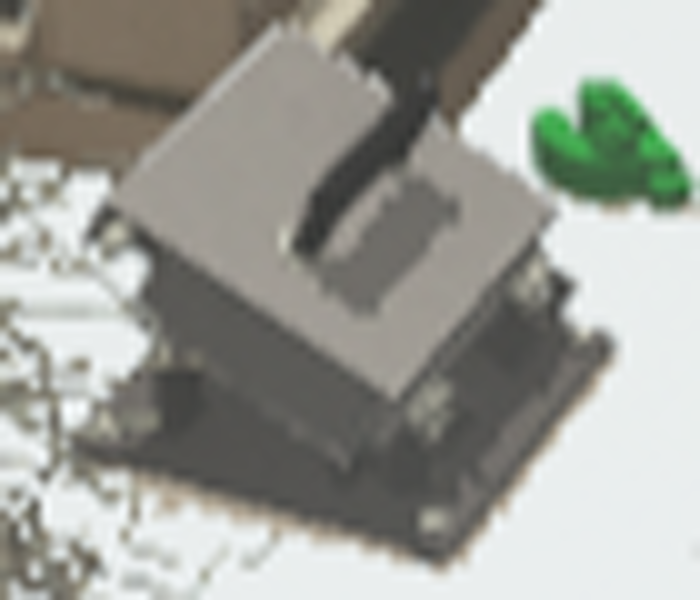

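View pics/top20.png

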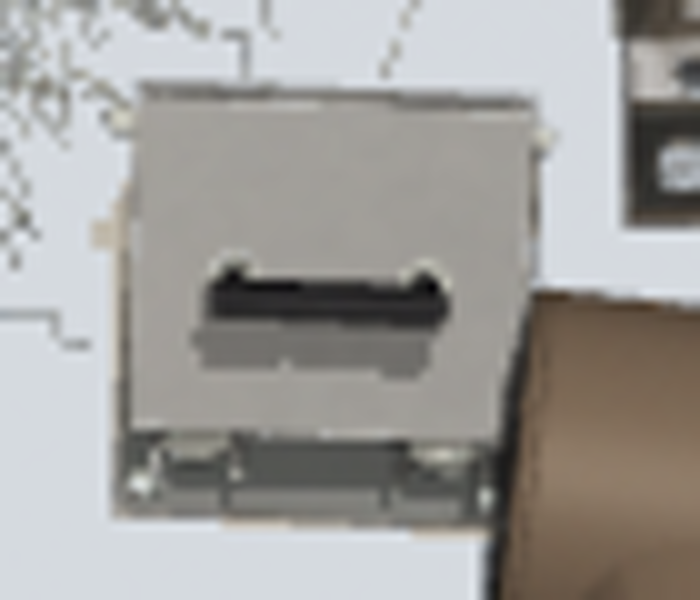

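The plate is parallel to the rim within 0.2° and about 4 mm above it. Both catch noses show in front of the front edge, at top crop (195,448) and (437,455). I'll check the bystanders once, then hand in.

```bash
python3 - <<'E'
from h import *
a=load('top0')['img'].astype(int);b=load('top20')['img'].astype(int)
d=abs(a-b).max(-1)
for n,(y0,y1,x0,x1) in dict(bottle=(175,205,195,228),muffs=(185,240,160,212),calliper=(218,235,322,362)).items(): print(n,np.percentile(d[y0:y1,x0:x1],[50,99]),(d[y0:y1,x0:x1]>40).sum())
cv2.imwrite('pics/top20f.png',load('top20')['img'][:,:,::-1])
E
```

```text
bottle [0. 2.] 0
muffs [0. 3.] 0
calliper [  0. 192.] 107
```

View pics/top20f.png

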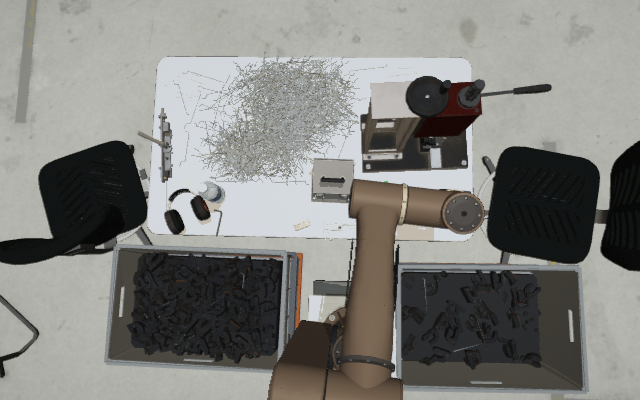

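```bash
python3 - <<'E'
from h import *
from station import arm
a=load('side0')['img'].astype(int);b=load('side20')['img'].astype(int)
d=abs(a-b).max(-1);print('calliper side',(d[190:228,345:372]>40).sum(),np.percentile(d[190:228,345:372],[50,95]))
print(arm.job_done())
E
```

```text
calliper side 38 [ 1. 20.]
the job is handed in; nothing more can be done
None
```

```bash
python3 - <<'E'
from h import *
a=load('side0')['img'];b=load('side20')['img']
cv2.imwrite('pics/calcmp.png',cv2.resize(np.hstack([x[185:232,335:380,::-1] for x in(a,b)]),None,fx=8,fy=8,interpolation=cv2.INTER_CUBIC))
E
```

```text
(no output)
```

View pics/calcmp.png

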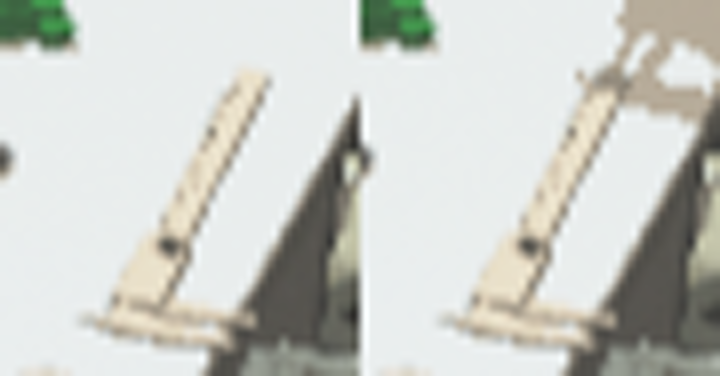

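The job is done and handed in at about 30 s of the 72 s allowed. The black clip is lying in the case, and the cover is hooked on the rail, swung down and pressed home at both front corners.

**Last checks**
- **Cover:** the plate is parallel to the rim within 0.2°. It sits about 4 mm above the rim in the top camera's depth and about 2 mm in the side camera's; I did not resolve that difference.
- **Corners:** both stopped hard at the same height, and both catch noses show in front of the front edge. No clear snap showed in the force readings. The right corner was already down when I reached it, so both catches probably snapped during the left press.
- **Bystanders:** the bottle and ear defenders look the same before and after. The arm hid the calliper in the top view; in the side view it is in its old place, and the changed pixels there are the arm's shadow.

**What disagreed or went off plan**
- **Rail position:** touching the rail put it about 4 mm nearer and 4 mm higher than my camera estimate. I used the contact position for the swing and the presses.
- **Tool tilt:** the arm cannot tilt the tool by the full 24° at the case. I released the clip at 12° tilt about 15 mm up so it settled flat, and pressed the corners at 10°.
- **Press force:** at the left stop the closed fingertips reached about 51 N. That is under the 120 N wrist limit, but over 40 N if the limit for the arm and gripper body counts fingertips.

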